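Change over the driftwood drying box and start it

TASK

Squeeze the two tabs on the drying box's cover together to unclip it, lift the cover off and lay it flat on the bench, then take the two dry log slices out and lay them flat on the bench, and lay every short driftwood stub in the box, each on its floor with none stacked. Put the cover back fully home with both tabs sprung out, and only then press the three keys one at a time: the small round one, the square one, the large round one. Leave the brush pot, the long branch and the screwdriver alone.

Things in the scene. Friction and masses are not known exactly. Their poses are not given: they have to be found in the camera images.
- dryer: Fixed drying box, open at the top without its cover: outside 160 (its x) by 172 (y), rim 60 above the bench; inside 140 (x) by 150 (y), floor 8 above the bench. Origin: centre of its underside, z up. On its +y side (robot's left) a joined control deck, y = 86 to 144, 30.5 high, carries three keys in a row along x, 48 apart, in any order.
- seat (a point): Point 82 above the bench over the box's centre, axes as the box: point cover_grip lies here when the cover is fully home. Under the rim of the box's +y and -y walls are the catches for the cover's bolts: a ledge, the top 5 of the wall, over a slot 12 high.
- cover_grip (a point): Middle between the cover's two tabs, half-way up them, 16 above its upper face. Cover: loose plate 160 (x) by 172 (y) by 6, 0.22 kg, z up, lying on the box's rim; two bars under it (to 12 below its underside) drop inside the rim with 3 to spare all round. Flat on the bench, this point is 34 above the bench. It fits either way round. The tabs slide along its y.
- tab_left (a joint): Travel (m) of the tab on the cover's +y side toward the middle: 0 free (sprung out), 0.008 fully squeezed; spring 3 N at 0, 8 N at full travel. Tabs stand 32 up from the plate, 24 wide (x), 8 thick (y); their outer faces are 60 apart when free, 44 when squeezed.
- tab_right (a joint): The same for the tab on the -y side. Each tab carries a bolt under the plate (7 to 10.5 below its underside) whose tip is 80 from the cover's centre when free (locked under the box's catch) and 72 when squeezed; the box's inner wall is at 75, so squeeze both fully both to lift off and to put back.
- stub_a_mid (a point): Centre of a short stub of driftwood, 50 long (its x) by 24 by 24 (z up as it lies at the start, centre 12 above what it lies on), 25 to 31 g before variation, rounded edges, flat enough not to roll. May be absent. At the start it lies on the bench to the robot's right of the box.
- stub_b_mid (a point): Centre of a short stub of driftwood, 54 long (its x) by 24 by 24 (z up as it lies at the start, centre 12 above what it lies on), 25 to 31 g before variation, rounded edges, flat enough not to roll. May be absent. At the start it lies on the bench to the robot's right of the box.
- stub_c_mid (a point): Centre of a short stub of driftwood, 58 long (its x) by 24 by 24 (z up as it lies at the start, centre 12 above what it lies on), 25 to 31 g before variation, rounded edges, flat enough not to roll. May be absent. At the start it lies on the bench to the robot's right of the box.
- stub_d_mid (a point): Centre of a short stub of driftwood, 62 long (its x) by 24 by 24 (z up as it lies at the start, centre 12 above what it lies on), 25 to 31 g before variation, rounded edges, flat enough not to roll. May be absent. At the start it lies on the bench to the robot's right of the box.
- slice_a_mid (a point): Centre of a dry log slice: a flat round disc of wood with bark, 44 across and 20 thick, z up, 25 g. At the start it lies flat on the floor of the box, under the cover, at most 22 from the box's middle in the box's y and at x about -34.
- slice_b_mid (a point): Centre of a dry log slice: a flat round disc of wood with bark, 44 across and 20 thick, z up, 25 g. At the start it lies flat on the floor of the box, under the cover, at most 22 from the box's middle in the box's y and at x about +34.
- key_small (a joint): Travel (m) of the small round key, 16 across: 0 up, 0.006 fully down; spring 1 N at 0, 5 N fully down. Counts as pressed beyond 0.004.
- key_small_top (a point): Centre of the upper face of the small round key, 16 across, on the control deck; 43.5 above the bench when up, moves down with the key.
- key_square (a joint): Travel (m) of the square key, 24 by 24: 0 up, 0.006 fully down; spring 1 N at 0, 5 N fully down. Counts as pressed beyond 0.004.
- key_square_top (a point): Centre of the upper face of the square key, 24 by 24, on the control deck; 43.5 above the bench when up, moves down with the key.
- key_large (a joint): Travel (m) of the large round key, 31 across: 0 up, 0.006 fully down; spring 1 N at 0, 5 N fully down. Counts as pressed beyond 0.004.
- key_large_top (a point): Centre of the upper face of the large round key, 31 across, on the control deck; 43.5 above the bench when up, moves down with the key.
- brush_pot: Bystander: white pot, 72 across and 85 high, with brush handles up to 155; origin at the centre of its underside.
- long_branch: Bystander: driftwood branch, 280 long and about 22 thick, too long for the box; origin on the bench at its middle, long along its x.
- screwdriver: Bystander: screwdriver lying along its x; origin on the bench at its middle.
Things that resemble listed ones, but are neither listed nor needed, are in the scene too. Leave any red look-alike of the part that bears stub_c_mid alone. What is shaped like the part that bears cover_grip but purple is not meant.

How it is judged:
By the outcome, as a careful person would: the job done as asked, in the order asked, and still so for the second after the job is handed in, with the robot touching nothing.
Of stub_a, stub_b, stub_c, stub_d only 2 to 4 are there at a start; the rules pass over those that are not, and their reading is None.
At some moment in a run one of stub_a, stub_b, stub_c, stub_d may be knocked a few centimetres aside while the robot is not near it.
It also fails if it takes over 210 s, if anything falls off the work surface, if the arm or the gripper's body presses on something with over 40 N, if the wrist force passes 120 N, or if a joint passes its speed limit or range.

ROBOT

A 6-joint arm with a two-finger parallel gripper is mounted at the origin on the work surface. World frame = base frame: x ahead of the robot, y to its left, z up, the work surface at z = 0. Lengths are in m, angles in rad, forces in N, time in s.
With the tool pointing down it reaches from about 0.375 to 0.925 m from the base axis. Payload 5.7 kg.
Tool frame: the origin (TCP) lies on the centre line of the jaws, within the pads' length; the fingertips stand 14 mm ahead of it and the grasp point (between the pads) lies 5 mm behind it; z points along the fingers, y is the direction in which the jaws open and shut (so a half turn about z gives the same grasp; the last joint's range is limited). The gripper opens to 88 mm and grips with 3 to 60 N. Pads are 20 mm wide; open, the fingers measure 115 mm over their backs; the gripper's body (75 mm by 178 mm) begins 61 mm behind the grasp point.
Start: joints at [-1.419, 0.359, 1.51, -0, 1.272, -0.115], TCP at [0.158, -0.579, 0.204] pointing down, gripper open.
Joint ranges: [-2.97, 2.97], [-1.01, 2.36], [0.21, 2.38], [-0.96, 4.11], [0.2, 2.71], [-2.98, 2.98]. Speed limits (rad/s): [2.39, 2.39, 3.14, 3.14, 3.14, 3.14].

INTERFACE

Orientations are given as a 3x3 rotation matrix whose columns are the frame's x, y, z axes.
In Python, from bench import bot, cams, close_job gives the robot as it stands.
- The arm moves only by the tool arm_command, never from a script. Its argument "commands" is a list of rows, each an object of numbers: "dx", "dy", "dz": the shift along the world's x, y, z in cm; "twist": the turn about the world's z in rad. In form: [{"dx": .., "dy": .., "dz": .., "twist": ..}, ...]. A call has 1 to 10 rows; each row shifts and turns the commanded pose from where the row before left it; what a row does not reach is not made up. A row lasts 1/8 s, in which the tool goes at most 62.5 mm and 10.7 degrees, less where a joint would pass 70% of its speed; a pose out of reach is approached as far as the arm can. A call is refused whole if a number of a shift passes 6.25 or a number of a turn 0.188, either way. A call with a gripper value outside its range is refused whole. "claw" is the closure, from 0 (fully open) to 1 (shut), set as the call begins (left out, the last holds). The fingers move at their own pace and stop on an object; "squeeze" is the grip in N (left out, the last holds). Time passes only in rows, so rows that do not move let the fingers close. It gives the time, the measured TCP pose, the force and the opening at its end, in the units of the state.
- bot.state(): the state, without advancing time (a new reading comes with each control period).
- cams.camera(name): name is "side" or "top"; returns a dict with "image" (480x640x3 uint8, red, green, blue), "fx", "fy", "cx", "cy" (pixels), "k1" (the pictures are not rectified: a ray, as slopes to the right and down, at radius r is drawn at 1 + k1 r^2 times it, then the intrinsics apply), "position" and "orientation" of the camera in the world. Camera axes: x right, y up, looking along -z (the intrinsics and any distortion apply to the point x, -y, -z); pixel columns grow to the right and rows downward; lengths in m; the calibration is good to about 2 mm. A picture is of the moment at which its call begins. There is no depth.
- close_job(): hands the job in, once; it reports no verdict.
The state is a dict: "t": time; "joint_pos": joint angles; "qvel": joint speeds; "joint_torque": joint torques, N m; "position": TCP position; "ee_rot": TCP orientation; "contact_force": force on the tool from outside, world axes, zero at the start; "torque": the same for the moment, N m; "grip_width": finger opening in m.
Only numpy, scipy, OpenCV 4.12 (cv2) and the standard library are available. Lean on these libraries where they do the work, as an engineer would, in place of code of your own. Each camera call takes 0.05 s, during which the arm holds its last target.

## Working session

There is one attempt and no reset: what is moved stays moved. The work goes in short steps, Python scripts to look and compute and a tool call to move; the robot and the scene stay as the last step left them, time stands still between calls to the robot, and variables do not carry over. Pictures are saved under pics/ and viewed, and the job is handed in when it is done.

Besides the shell and the picture viewer there is one more tool, called after "Call:" as name([rows], argument=value, ...), one row to a line, values as JSON. arm_command: Moves the arm, as the interface text tells. Its arguments: {"type":"object","properties":{"commands":{"type":"array"},"claw":{"type":"number"},"squeeze":{"type":"number"}},"required":["commands"]}

```bash
mkdir -p pics; ls; cat > h.py <<'E'
import numpy as np, cv2
from bench import bot, cams, close_job
def grab(n,tag):
    c=cams.camera(n); cv2.imwrite(f'pics/{tag}.png',c['image'][:,:,::-1]); 
    np.save(f'pics/{tag}.npy',c,allow_pickle=True); return c
def load(tag): return np.load(f'pics/{tag}.npy',allow_pickle=True).item()
def ray(c,u,v):
    K=np.array([[c['fx'],0,c['cx']],[0,c['fy'],c['cy']],[0,0,1.]])
    p=cv2.undistortPoints(np.array([[[u,v]]],float),K,np.array([c['k1'],0,0,0,0.]),None,None,None) if False else None
    xd=(u-c['cx'])/c['fx']; yd=(v-c['cy'])/c['fy']; x,y=xd,yd
    for _ in range(30):
        s=1+c['k1']*(x*x+y*y); x,y=xd/s,yd/s
    d=np.array(c['orientation'])@np.array([x,-y,-1.]); return np.array(c['position']),d/np.linalg.norm(d)
def onz(c,u,v,z):
    p,d=ray(c,u,v); return p+d*(z-p[2])/d[2]
def proj(c,P):
    q=np.array(c['orientation']).T@(np.array(P)-np.array(c['position'])); x,y=q[0]/-q[2],-q[1]/-q[2]
    s=1+c['k1']*(x*x+y*y); return c['fx']*x*s+c['cx'],c['fy']*y*s+c['cy']
E
python3 - <<'E'
from h import *
for n in('top','side'):
    c=grab(n,n+'0'); print({k:v for k,v in c.items() if k!='image'})
print(bot.state())
E
```

```text
pics
{'fx': 493.3919263054991, 'fy': 493.3919263054991, 'cx': 320.92887647168743, 'cy': 239.9756328351887, 'k1': 0.04376458239995188, 'position': array([0.28651564, 0.00438998, 1.13851696]), 'orientation': array([[-0.0217743 ,  0.97322671, -0.22881359],
       [-0.99973952, -0.02276143, -0.0016756 ],
       [-0.00683886,  0.2287175 ,  0.97346882]])}
{'fx': 559.5862087678951, 'fy': 559.5862087678951, 'cx': 324.5975280448838, 'cy': 237.99564649840528, 'k1': -0.17217322015334433, 'position': array([0.4381543 , 0.91797542, 0.87522302]), 'orientation': array([[-0.99549204,  0.07506074, -0.0579783 ],
       [-0.09326017, -0.6633831 ,  0.74244556],
       [ 0.01726669,  0.74450571,  0.66739277]])}
{'t': 0.1, 'joint_pos': array([-1.41908885e+00,  3.59415612e-01,  1.51132532e+00,  6.59263055e-06,
        1.27249932e+00, -1.15087649e-01]), 'qvel': array([ 7.96222322e-04, -2.34158818e-03, -8.98714757e-04, -1.63550147e-03,
        2.99429664e-05, -1.33525637e-03]), 'joint_torque': array([ 1.37146776e-05, -5.16355920e+01, -2.71404487e+01,  6.77230395e-02,
        2.76701432e-02, -3.09000825e-05]), 'position': array([ 0.15808728, -0.57811969,  0.20310359]), 'ee_rot': array([[ 9.64621321e-01,  2.63639238e-01, -2.42766791e-04],
       [ 2.63639278e-01, -9.64619964e-01,  1.62963101e-03],
       [ 1.95456985e-04, -1.63597968e-03, -9.99998643e-01]]), 'contact_force': array([-0.20373822,  0.14911899, -0.29415687]), 'torque': array([ 0.04589212,  0.01466828, -0.02644937]), 'grip_width': 0.08771102321402512}
```

View pics/top0.png

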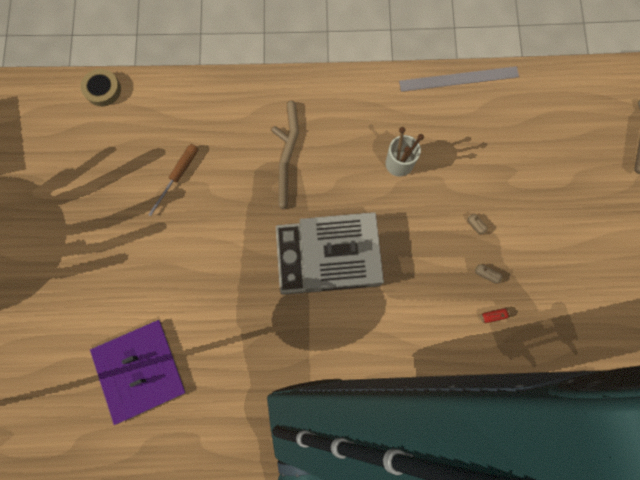

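View pics/side0.png

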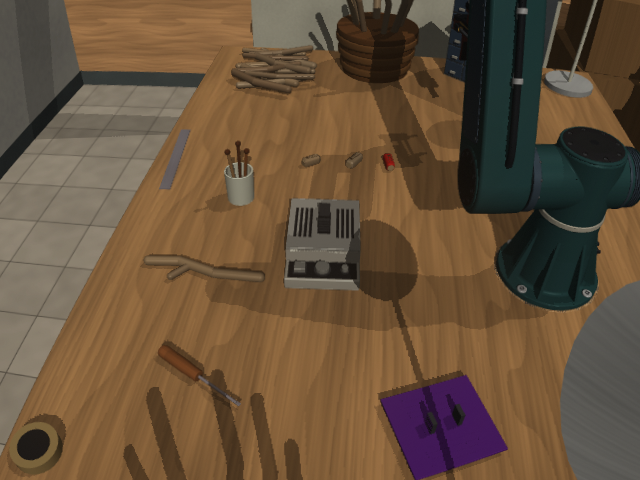

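```bash
python3 - <<'E'
from h import *
a=cv2.imread('pics/top0.png'); b=cv2.imread('pics/side0.png')
cv2.imwrite('pics/c1.png',cv2.resize(a[200:300,265:395],(780,600),interpolation=cv2.INTER_CUBIC))
cv2.imwrite('pics/c2.png',np.vstack([cv2.resize(a[200:335,440:620],(720,540)[::1],interpolation=cv2.INTER_CUBIC)]))
cv2.imwrite('pics/c3.png',cv2.resize(b[130:300,270:410],(494,600),interpolation=cv2.INTER_CUBIC))
E
```

```text
(no output)
```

View pics/c1.png

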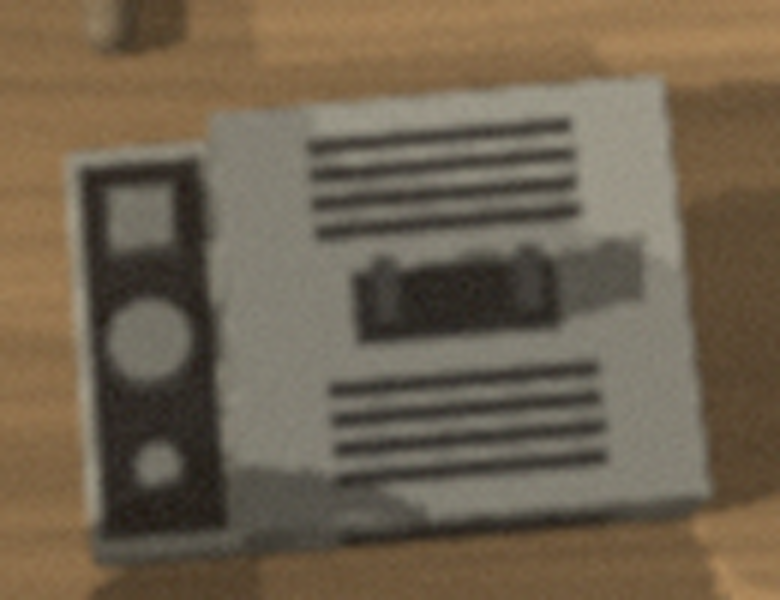

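View pics/c2.png

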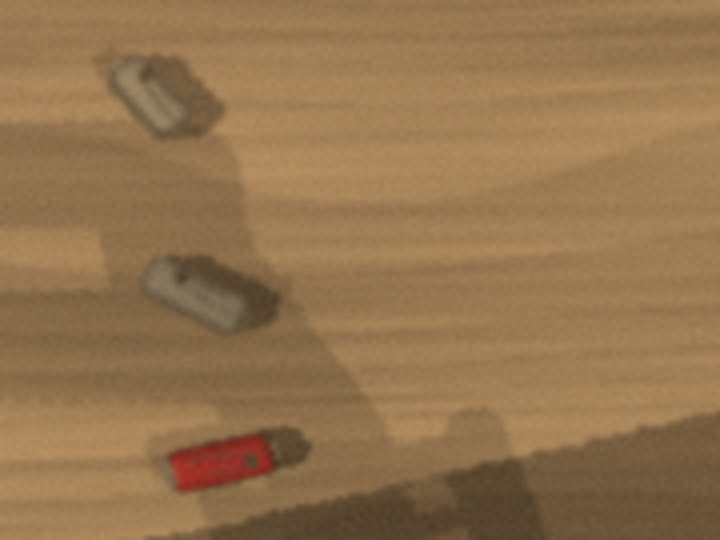

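View pics/c3.png

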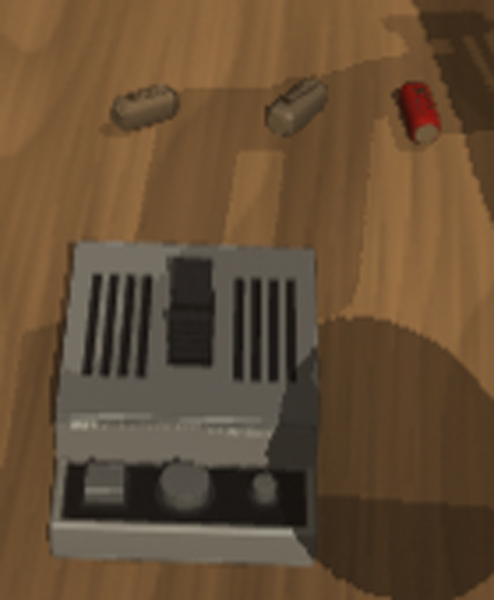

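```bash
python3 - <<'E'
from h import *
c=load('top0'); s=load('side0')
def P(n,x,y,z): 
    p=onz(c,265+x/6,200+y/6,z); print(n,p.round(4)); return p
a=P('BL?',212,110,.066);b=P('',665,80,.066);d=P('',710,495,.066);e=P('',235,525,.066)
print('ctr',(a+d)/2, (b+e)/2, 'sz',np.linalg.norm(a-b),np.linalg.norm(b-d))
P('sq',140,217,.0435);P('lg',150,340,.0435);P('sm',158,464,.0435)
P('t1',385,285,.098);P('t2',530,275,.098)
def S(n,x,y,z): print('side',n,onz(s,270+x*140/494,130+y*170/600,z).round(4))
S('sq',103,470,.0435);S('lg',185,470,.0435);S('sm',263,475,.0435)
S('c',75,242,.066);S('c',315,250,.066);
img=c['image']; hsv=cv2.cvtColor(img,cv2.COLOR_RGB2HSV)
for (x0,y0,x1,y1) in [(460,205,500,240),(465,255,515,290)]:
    r=img[y0:y1,x0:x1].astype(int); m=((hsv[y0:y1,x0:x1,1]<85)&(hsv[y0:y1,x0:x1,2]>85)).astype(np.uint8)
    print(m.sum()); n,l,st,ce=cv2.connectedComponentsWithStats(m); k=1+np.argmax(st[1:,4]); ys,xs=np.where(l==k)
    (u,v),wh,an=cv2.minAreaRect(np.c_[xs+x0,ys+y0].astype(np.float32)); print(u,v,wh,an, onz(c,u,v,.02).round(4))
    bp=cv2.boxPoints(((u,v),wh,an)); q=np.array([onz(c,*p,.024) for p in bp]); print(q.round(3).tolist(), np.linalg.norm(q[0]-q[1]),np.linalg.norm(q[1]-q[2]))
E
```

```text
BL? [0.5899 0.0516 0.066 ]
 [ 0.5975 -0.1191  0.066 ]
 [ 0.44  -0.128  0.066]
 [0.4329 0.0451 0.066 ]
ctr [ 0.51493485 -0.03818658  0.066     ] [ 0.515209   -0.03696628  0.066     ] sz 0.17085291479777803 0.1577377304221125
sq [0.5546 0.0805 0.0435]
lg [0.5068 0.0771 0.0435]
sm [0.4595 0.0744 0.0435]
t1 [ 0.514  -0.0112  0.098 ]
t2 [ 0.5165 -0.0635  0.098 ]
side sq [0.5565 0.0784 0.0435]
side lg [0.5075 0.0729 0.0435]
side sm [0.4606 0.072  0.0435]
side c [ 0.5993 -0.1117  0.066 ]
side c [ 0.4397 -0.1216  0.066 ]
2
478.0 225.0 (0.0, 0.0) 0.0 [ 0.5767 -0.3603  0.02  ]
[[0.576, -0.359, 0.024], [0.576, -0.359, 0.024], [0.576, -0.359, 0.024], [0.576, -0.359, 0.024]] 0.0 0.0
78
491.2000427246094 276.60003662109375 (15.205260276794434, 4.4721360206604) 26.56505012512207 [ 0.4549 -0.3785  0.02  ]
[[0.458, -0.36, 0.024], [0.467, -0.365, 0.024], [0.451, -0.394, 0.024], [0.442, -0.389, 0.024]] 0.010541122273602876 0.03304317815016679
```

Call:
arm_command([
  {"dx": 2.5, "dy": 3.8, "dz": 0, "twist": -0.0217},
  {"dx": 2.5, "dy": 3.8, "dz": 0, "twist": -0.0217},
  {"dx": 2.5, "dy": 3.8, "dz": 0, "twist": -0.0217},
  {"dx": 2.5, "dy": 3.8, "dz": 0, "twist": -0.0217},
  {"dx": 2.5, "dy": 3.8, "dz": 0, "twist": -0.0217},
  {"dx": 2.5, "dy": 3.8, "dz": 0, "twist": -0.0217},
  {"dx": 2.5, "dy": 3.8, "dz": 0, "twist": -0.0217},
  {"dx": 2.5, "dy": 3.8, "dz": 0, "twist": -0.0217},
  {"dx": 2.5, "dy": 3.8, "dz": 0, "twist": -0.0217},
  {"dx": 2.5, "dy": 3.8, "dz": 0, "twist": -0.0217},
], claw=0, squeeze=40)

```text
t: 1.35
position: [0.4086, -0.1973, 0.2037]
ee_rot: [[0.999, 0.049, -0.0], [0.049, -0.999, 0.0], [-0.0, -0.0, -1.0]]
contact_force: [-0.1, 0.4, 0.1]
grip_width: 0.0877
```

```bash
python3 - <<'E'
from h import *
c=grab('top','top1'); s=grab('side','side1'); st=bot.state(); print(st['position'],st['ee_rot'][:,1])
t=load('top0')
for n,u,v in [('branch',292,103),('branch',283,207),('drv',197,147),('drv',152,213),('pot',403,165),('ruler',402,88),('ruler',518,73),('purp',92,348),('purp',160,320),('purp',187,395),('purp',114,423),('red',497,315),('tape',100,88)]: print(n,onz(t,u,v,0.02).round(3))
E
```

```text
[ 0.40938007 -0.19537968  0.20358104] [ 0.05340939 -0.99857106 -0.00181222]
branch [0.9   0.071 0.02 ]
branch [0.632 0.094 0.02 ]
drv [0.789 0.302 0.02 ]
drv [0.624 0.402 0.02 ]
pot [ 0.73  -0.195  0.02 ]
ruler [ 0.934 -0.204  0.02 ]
ruler [ 0.965 -0.494  0.02 ]
purp [0.317 0.515 0.02 ]
purp [0.374 0.37  0.02 ]
purp [0.213 0.303 0.02 ]
purp [0.161 0.454 0.02 ]
red [ 0.368 -0.382  0.02 ]
tape [0.95  0.547 0.02 ]
```

View pics/top1.png

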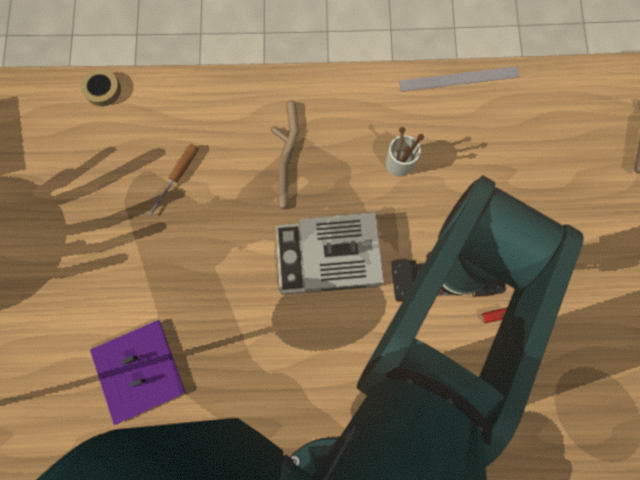

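View pics/side1.png

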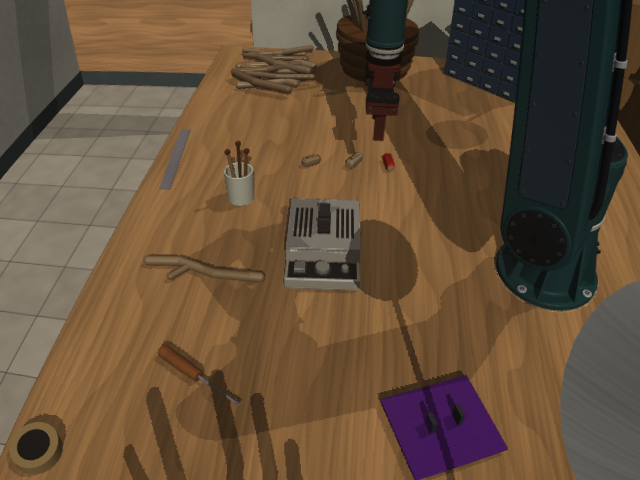

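Call:
arm_command([
  {"dx": 2.1, "dy": 3.1, "dz": 0},
  {"dx": 2.1, "dy": 3.1, "dz": 0},
  {"dx": 2.1, "dy": 3.2, "dz": 0},
  {"dx": 2.1, "dy": 3.2, "dz": 0},
  {"dx": 2.2, "dy": 3.2, "dz": -1},
  {"dz": -3},
  {"dz": -3},
  {},
  {},
])

```text
$.commands[0]: bad value
```

```bash
python3 - <<'E'
from h import *
c=grab('top','top2'); s=grab('side','side2'); st=bot.state(); print(st['position'],st['ee_rot'][:,1],st['contact_force'])
a=c['image'][190:320,255:415,::-1];b=s['image'][130:300,260:400,::-1]
cv2.imwrite('pics/c4.png',np.hstack([cv2.resize(a,(400,325),interpolation=cv2.INTER_CUBIC),cv2.resize(b,(268,325),interpolation=cv2.INTER_CUBIC)]))
E
```

```text
[ 0.40807307 -0.19823089  0.20360457] [ 5.24665471e-02 -9.98622681e-01 -4.18818229e-05] [-0.24046468 -0.06241602 -0.23020516]
```

View pics/c4.png

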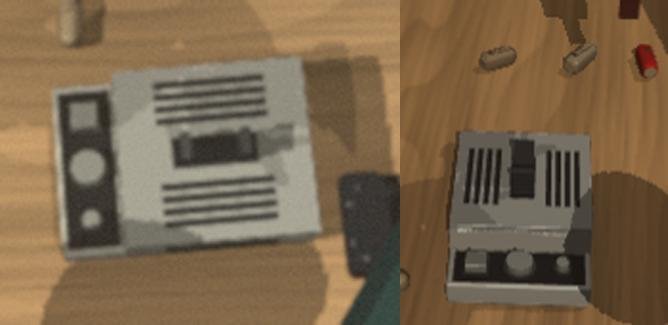

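Call:
arm_command([
  {"dx": 2.1, "dy": 3.2, "dz": 0, "twist": 0},
  {"dx": 2.1, "dy": 3.2, "dz": 0, "twist": 0},
  {"dx": 2.1, "dy": 3.2, "dz": 0, "twist": 0},
  {"dx": 2.2, "dy": 3.2, "dz": 0, "twist": 0},
  {"dx": 2.2, "dy": 3.3, "dz": -1, "twist": 0},
  {"dx": 0, "dy": 0, "dz": -3, "twist": 0},
  {"dx": 0, "dy": 0, "dz": -2, "twist": 0},
  {"dx": 0, "dy": 0, "dz": 0, "twist": 0},
])

```text
t: 2.55
position: [0.5135, -0.0388, 0.1423]
ee_rot: [[0.999, 0.048, -0.004], [0.048, -0.999, 0.001], [-0.004, -0.001, -1.0]]
contact_force: [0.7, -0.4, -0.4]
grip_width: 0.0881
```

```bash
python3 - <<'E'
from h import *
c=grab('top','top2'); s=grab('side','side2'); st=bot.state(); print(st['position'],st['ee_rot'][:,1],st['contact_force'])
a=c['image'][190:320,255:415,::-1];b=s['image'][130:300,260:400,::-1]
cv2.imwrite('pics/c4.png',np.hstack([cv2.resize(a,(400,325),interpolation=cv2.INTER_CUBIC),cv2.resize(b,(268,325),interpolation=cv2.INTER_CUBIC)]))
E
```

```text
[ 0.51527253 -0.03886634  0.1441639 ] [ 4.84961282e-02 -9.98823364e-01  1.13789200e-04] [ 0.17236364 -0.66789197  0.42332488]
```

View pics/c4.png

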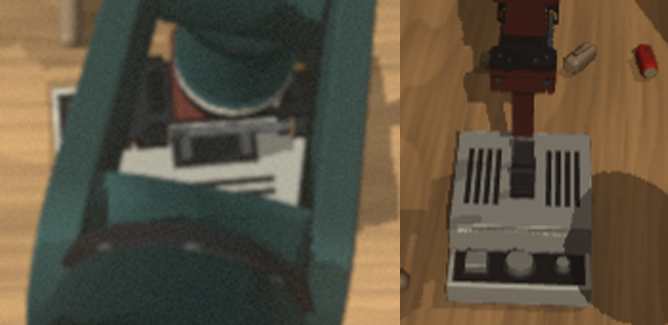

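Call:
arm_command([
  {"dx": 0, "dy": 0, "dz": -2, "twist": 0},
  {"dx": 0, "dy": 0, "dz": -2, "twist": 0},
  {"dx": 0, "dy": 0, "dz": -1.5, "twist": 0},
  {"dx": 0, "dy": 0, "dz": -0.5, "twist": 0},
  {"dx": 0, "dy": 0, "dz": 0, "twist": 0},
  {"dx": 0, "dy": 0, "dz": 0, "twist": 0},
])

```text
t: 3.4
position: [0.5158, -0.0379, 0.0844]
ee_rot: [[0.999, 0.05, 0.001], [0.05, -0.999, -0.0], [0.001, 0.0, -1.0]]
contact_force: [-0.0, 0.4, -0.8]
grip_width: 0.0877
```

Call:
arm_command([
  {"dx": 0, "dy": 0, "dz": 0, "twist": 0},
  {"dx": 0, "dy": 0, "dz": 0, "twist": 0},
  {"dx": 0, "dy": 0, "dz": 0, "twist": 0},
  {"dx": 0, "dy": 0, "dz": 0, "twist": 0},
  {"dx": 0, "dy": 0, "dz": 0, "twist": 0},
  {"dx": 0, "dy": 0, "dz": 0, "twist": 0},
  {"dx": 0, "dy": 0, "dz": 0, "twist": 0},
  {"dx": 0, "dy": 0, "dz": 0, "twist": 0},
], claw=1, squeeze=40)

```text
t: 4.4
position: [0.5152, -0.0377, 0.0838]
ee_rot: [[0.999, 0.05, 0.0], [0.05, -0.999, 0.0], [0.0, -0.0, -1.0]]
contact_force: [-0.1, -0.7, -0.1]
grip_width: 0.0113
```

```bash
python3 - <<'E'
from h import *
c=grab('top','top3'); s=grab('side','side3'); st=bot.state(); print(st['position'],st['grip_width'],st['contact_force'])
a=c['image'][190:320,255:415,::-1];b=s['image'][130:300,260:400,::-1]
cv2.imwrite('pics/c5.png',np.hstack([cv2.resize(a,(400,325),interpolation=cv2.INTER_CUBIC),cv2.resize(b,(394,480),interpolation=cv2.INTER_CUBIC)[:325]]))
E
```

```text
[ 0.51516249 -0.03775918  0.08382201] 0.0033976154009260503 [-0.18866143  0.1397355  -0.50053078]
```

View pics/c5.png

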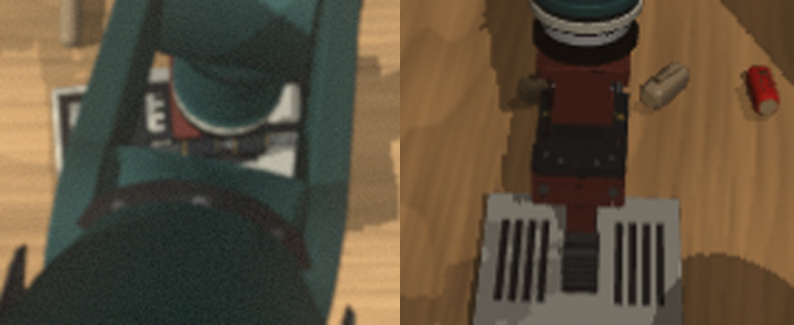

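```bash
python3 - <<'E'
from h import *
s=load('side3'); c=load('top3')
im=s['image'][150:260,270:410,::-1].copy()
B=[0.515,-0.0375]; y=np.array([-.05,1]); x=np.array([1,.05])
def pt(a,b,z): q=np.array(B)+a*x+b*y; return [q[0],q[1],z]
im=cv2.resize(im,None,fx=5.5,fy=5.5,interpolation=cv2.INTER_CUBIC)
def d(P,col):
    u,v=proj(s,P); cv2.circle(im,(int((u-270+.5)*5.5),int((v-150+.5)*5.5)),3,col,-1); return round(u),round(v)
for b in(30,-30):
  for a in(-12,12):
    for z in (66,98): d(pt(a/1e3,b/1e3,z/1e3),(0,0,255))
for a in(-10,10): print(d(pt(a/1e3,0,.07),(0,255,0)))
for a in (-80,80):
  for b in (-86,86): d(pt(a/1e3,b/1e3,.066),(255,0,0))
cv2.imwrite('pics/c6.png',im)
E
```

```text
(328, 220)
(320, 220)
```

View pics/c6.png

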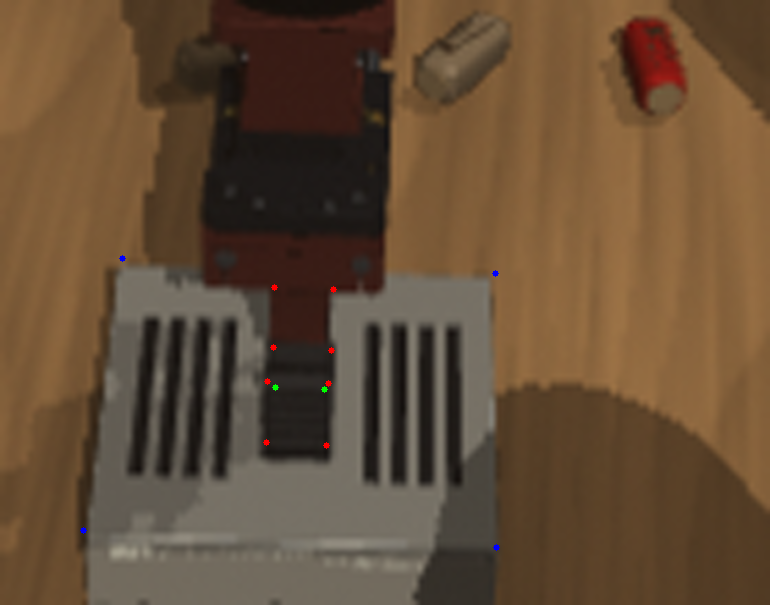

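```bash
python3 - <<'E'
from h import *
L=[]
for t in('side0','side2','side3'):
    s=load(t); L.append(cv2.resize(s['image'][150:250,290:360,::-1],(260,371),interpolation=cv2.INTER_NEAREST))
im=np.hstack(L); cv2.imwrite('pics/c7.png',cv2.convertScaleAbs(im,alpha=2,beta=10))
for w in (0.044,-0.044):
  print(proj(load('side2'),[0.515-.05*w,-0.0385+w,.1435-.014]))
E
```

```text
(np.float64(323.60740694925715), np.float64(211.5662294385759))
(np.float64(325.3779575603294), np.float64(186.63794204476937))
```

View pics/c7.png

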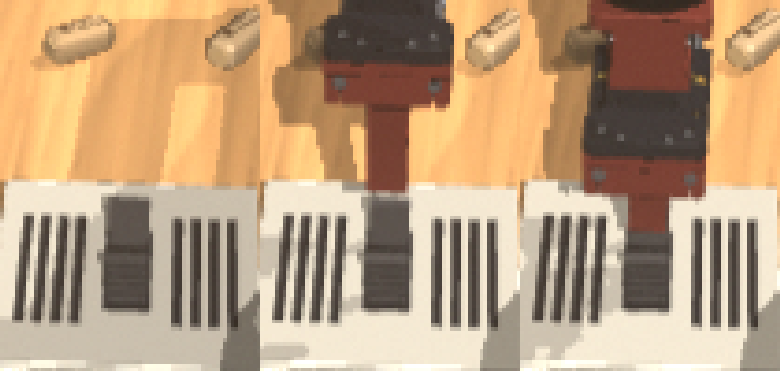

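```bash
python3 - <<'E'
from h import *
s=load('side1')
im=cv2.convertScaleAbs(cv2.resize(s['image'][60:160,330:430,::-1],(600,600),interpolation=cv2.INTER_NEAREST),alpha=2)
for w in (0.044,-0.044):
  for z in (-.014,.005):
    u,v=proj(s,[0.4085-.05*w,-0.197+w,.2037+z]); print(u,v); cv2.circle(im,(int((u-330)*6),int((v-60)*6)),4,(0,255,0),-1)
cv2.imwrite('pics/c8.png',im)
E
```

```text
377.85779019662886 150.0685471542747
378.50830297804896 142.8870754704755
376.7072058498381 129.87669959296164
377.3047608684177 122.9092508364947
```

View pics/c8.png

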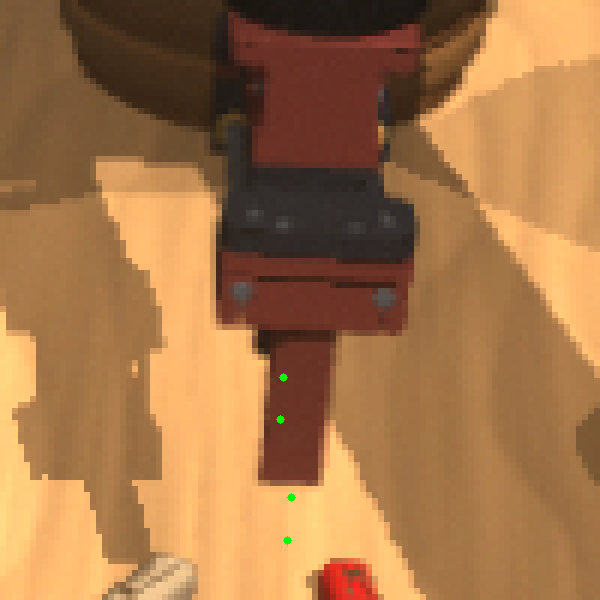

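Call:
arm_command([
  {"dx": 0, "dy": 0, "dz": -0.2, "twist": 0},
  {"dx": 0, "dy": 0, "dz": -0.1, "twist": 0},
  {"dx": 0, "dy": 0, "dz": 0, "twist": 0},
])

```text
t: 4.88
position: [0.5151, -0.0377, 0.0807]
ee_rot: [[0.999, 0.05, -0.0], [0.05, -0.999, 0.0], [-0.0, -0.0, -1.0]]
contact_force: [0.1, 0.0, 0.1]
grip_width: 0.0004
```

Call:
arm_command([
  {"dx": 0, "dy": 0, "dz": -0.2, "twist": 0},
  {"dx": 0, "dy": 0, "dz": -0.2, "twist": 0},
  {"dx": 0, "dy": 0, "dz": 0, "twist": 0},
])

```text
t: 5.25
position: [0.515, -0.0377, 0.0766]
ee_rot: [[0.999, 0.05, -0.0], [0.05, -0.999, 0.0], [-0.0, -0.0, -1.0]]
contact_force: [-0.1, 0.1, 0.5]
grip_width: 0.0003
```

Call:
arm_command([
  {"dx": 0, "dy": 0, "dz": -0.2, "twist": 0},
  {"dx": 0, "dy": 0, "dz": -0.2, "twist": 0},
  {"dx": 0, "dy": 0, "dz": -0.2, "twist": 0},
  {"dx": 0, "dy": 0, "dz": 0, "twist": 0},
])

```text
t: 5.75
position: [0.515, -0.0377, 0.0706]
ee_rot: [[0.999, 0.05, -0.0], [0.05, -0.999, 0.0], [-0.0, -0.0, -1.0]]
contact_force: [0.2, -0.2, -0.3]
grip_width: 0.0007
```

```bash
python3 - <<'E'
from h import *
s=grab('side','side4');c=grab('top','top4')
a=cv2.resize(s['image'][170:250,285:365,::-1],(400,400),interpolation=cv2.INTER_NEAREST)
b=cv2.resize(c['image'][210:290,300:380,::-1],(400,400),interpolation=cv2.INTER_NEAREST)
cv2.imwrite('pics/c9.png',cv2.convertScaleAbs(np.hstack([a,b]),alpha=2))
E
```

```text
(no output)
```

View pics/c9.png

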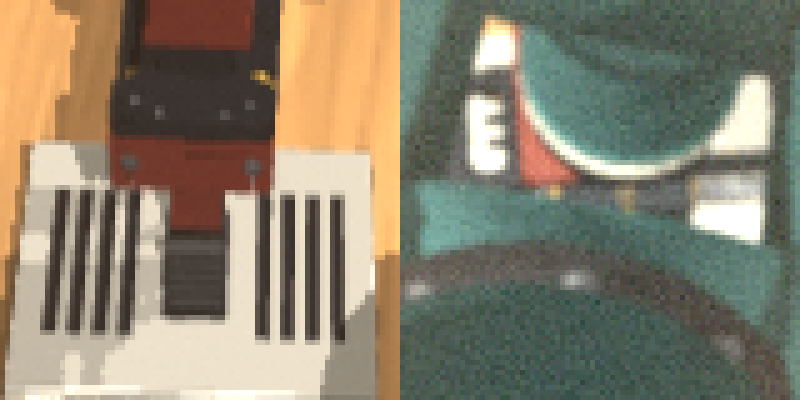

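Call:
arm_command([
  {"dx": 0, "dy": 0, "dz": -0.2, "twist": 0},
  {"dx": 0, "dy": 0, "dz": -0.2, "twist": 0},
  {"dx": 0, "dy": 0, "dz": 0, "twist": 0},
])

```text
t: 6.22
position: [0.515, -0.0377, 0.0666]
ee_rot: [[0.999, 0.05, -0.0], [0.05, -0.999, 0.0], [-0.0, -0.0, -1.0]]
contact_force: [-1.5, 0.5, -0.2]
grip_width: 0.0002
```

Call:
arm_command([
  {"dx": 0, "dy": 0, "dz": -0.2, "twist": 0},
  {"dx": 0, "dy": 0, "dz": -0.2, "twist": 0},
  {"dx": 0, "dy": 0, "dz": 0, "twist": 0},
])

```text
t: 6.6
position: [0.515, -0.0377, 0.0626]
ee_rot: [[0.999, 0.05, -0.0], [0.05, -0.999, 0.0], [-0.0, -0.0, -1.0]]
contact_force: [-0.9, 0.0, -0.7]
grip_width: 0.0008
```

Call:
arm_command([
  {"dx": 0, "dy": 0, "dz": -0.2, "twist": 0},
  {"dx": 0, "dy": 0, "dz": -0.1, "twist": 0},
  {"dx": 0, "dy": 0, "dz": 0, "twist": 0},
])

```text
t: 6.98
position: [0.5151, -0.0377, 0.0597]
ee_rot: [[0.999, 0.05, -0.0], [0.05, -0.999, 0.0], [-0.0, -0.0, -1.0]]
contact_force: [0.6, 0.5, 0.4]
grip_width: 0.0007
```

Call:
arm_command([
  {"dx": 0, "dy": 0, "dz": -0.2, "twist": 0},
  {"dx": 0, "dy": 0, "dz": -0.1, "twist": 0},
  {"dx": 0, "dy": 0, "dz": 0, "twist": 0},
])

```text
t: 7.35
position: [0.5151, -0.0377, 0.0567]
ee_rot: [[0.999, 0.05, -0.0], [0.05, -0.999, 0.0], [-0.0, -0.0, -1.0]]
contact_force: [-0.1, -0.9, -0.3]
grip_width: 0.0008
```

Call:
arm_command([
  {"dx": 0, "dy": 0, "dz": -0.2, "twist": 0},
  {"dx": 0, "dy": 0, "dz": -0.1, "twist": 0},
  {"dx": 0, "dy": 0, "dz": 0, "twist": 0},
])

```text
t: 7.72
position: [0.5151, -0.0377, 0.0537]
ee_rot: [[0.999, 0.05, -0.0], [0.05, -0.999, 0.0], [-0.0, -0.0, -1.0]]
contact_force: [-0.1, 0.5, -0.9]
grip_width: 0.0005
```

```bash
python3 - <<'E'
from h import *
s=grab('side','side5')
print(bot.state()['position'],bot.state()['contact_force'])
a=cv2.resize(s['image'][150:250,285:385,::-1],(600,600),interpolation=cv2.INTER_NEAREST)
cv2.imwrite('pics/c10.png',cv2.convertScaleAbs(a,alpha=2))
E
```

```text
[ 0.51510838 -0.03774218  0.05376886] [0.67112772 0.44374735 0.70939967]
```

View pics/c10.png

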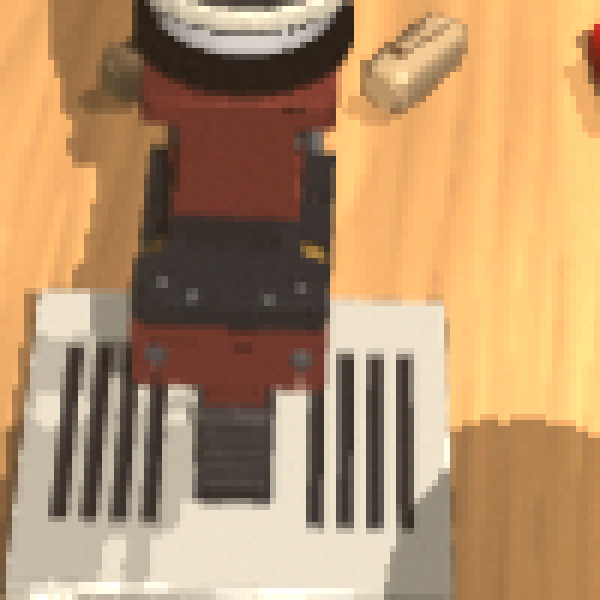

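```bash
python3 - <<'E'
from h import *
s=load('side5')
for w in(.0,.0135,.0375,.06,.089):
  print(w,[(z,round(proj(s,[.515-.05*w,-.0377+w,z])[1],1)) for z in (.066,.09,.11,.12,.13,.14,.15)])
E
```

```text
0.0 [(0.066, np.float64(221.4)), (0.09, np.float64(213.1)), (0.11, np.float64(206.0)), (0.12, np.float64(202.4)), (0.13, np.float64(198.8)), (0.14, np.float64(195.1)), (0.15, np.float64(191.4))]
0.0135 [(0.066, np.float64(225.3)), (0.09, np.float64(217.0)), (0.11, np.float64(209.9)), (0.12, np.float64(206.3)), (0.13, np.float64(202.7)), (0.14, np.float64(199.0)), (0.15, np.float64(195.3))]
0.0375 [(0.066, np.float64(232.4)), (0.09, np.float64(224.1)), (0.11, np.float64(217.0)), (0.12, np.float64(213.3)), (0.13, np.float64(209.7)), (0.14, np.float64(206.0)), (0.15, np.float64(202.2))]
0.06 [(0.066, np.float64(239.3)), (0.09, np.float64(230.9)), (0.11, np.float64(223.8)), (0.12, np.float64(220.1)), (0.13, np.float64(216.5)), (0.14, np.float64(212.8)), (0.15, np.float64(209.0))]
0.089 [(0.066, np.float64(248.4)), (0.09, np.float64(240.0)), (0.11, np.float64(232.8)), (0.12, np.float64(229.2)), (0.13, np.float64(225.5)), (0.14, np.float64(221.8)), (0.15, np.float64(218.0))]
```

Call:
arm_command([
  {"dx": 0, "dy": 0, "dz": -0.1, "twist": 0},
  {"dx": 0, "dy": 0, "dz": -0.1, "twist": 0},
  {"dx": 0, "dy": 0, "dz": 0, "twist": 0},
])

```text
t: 8.15
position: [0.5151, -0.0377, 0.0517]
ee_rot: [[0.999, 0.05, -0.0], [0.05, -0.999, 0.0], [-0.0, -0.0, -1.0]]
contact_force: [-0.2, -0.5, -0.4]
grip_width: 0.0003
```

Call:
arm_command([
  {"dx": 0, "dy": 0, "dz": -0.1, "twist": 0},
  {"dx": 0, "dy": 0, "dz": 0, "twist": 0},
])

```text
t: 8.4
position: [0.5151, -0.0377, 0.0508]
ee_rot: [[0.999, 0.05, -0.0], [0.05, -0.999, 0.0], [-0.0, -0.0, -1.0]]
contact_force: [0.1, 0.5, -0.6]
grip_width: 0.0001
```

Call:
arm_command([
  {"dx": 0, "dy": 0, "dz": -0.1, "twist": 0},
  {"dx": 0, "dy": 0, "dz": 0, "twist": 0},
])

```text
t: 8.65
position: [0.5152, -0.0377, 0.0498]
ee_rot: [[0.999, 0.05, -0.0], [0.05, -0.999, 0.0], [-0.0, -0.0, -1.0]]
contact_force: [-0.5, 0.1, -0.2]
grip_width: 0.0003
```

Call:
arm_command([
  {"dx": 0, "dy": 0, "dz": 4, "twist": 0},
  {"dx": 0, "dy": 0, "dz": 5, "twist": 0},
  {"dx": 0, "dy": 0, "dz": 5, "twist": 0},
  {"dx": 0, "dy": 0, "dz": 4, "twist": 0},
  {"dx": 0, "dy": 0, "dz": 0, "twist": 0},
])

```text
t: 9.28
position: [0.5176, -0.0382, 0.2332]
ee_rot: [[0.999, 0.05, 0.007], [0.05, -0.999, -0.001], [0.007, 0.002, -1.0]]
contact_force: [-0.1, 1.2, -0.1]
grip_width: 0.0009
```

```bash
python3 - <<'E'
from h import *
s=grab('side','side6');c=grab('top','top6')
p=bot.state()['position'];print(p)
a=cv2.resize(s['image'][90:240,270:390,::-1],(480,600),interpolation=cv2.INTER_NEAREST)
a=cv2.convertScaleAbs(a,alpha=2)
for z in (-.014,0,.02,.04,.066):
  u,v=proj(s,[p[0],p[1]+.0135,p[2]+z]); cv2.circle(a,(int((u-270)*4),int((v-90)*4)),3,(0,255,0),-1)
cv2.imwrite('pics/c11.png',a)
E
```

```text
[ 0.51487732 -0.03769117  0.22958777]
```

View pics/c11.png

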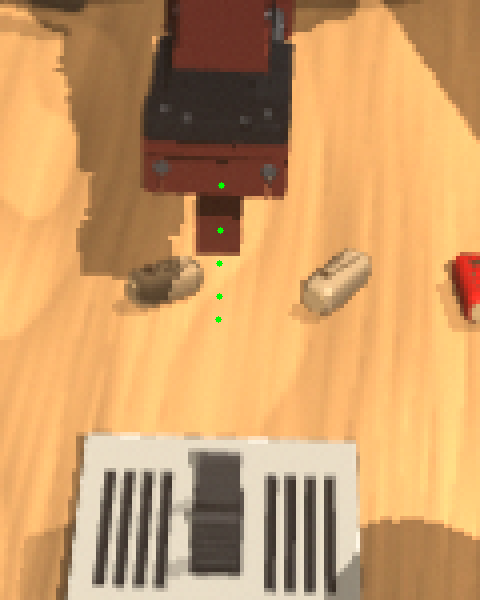

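View pics/top6.png

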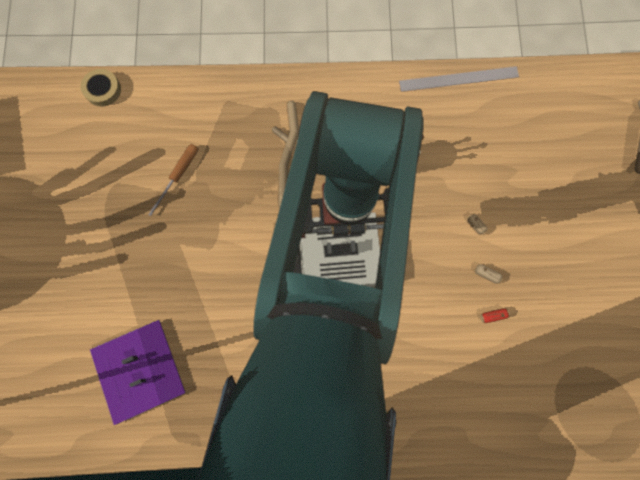

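```bash
python3 - <<'E'
from h import *
c=load('top6'); s=load('side6')
p=np.array([0.5149,-0.0377,0.2296])
a=cv2.convertScaleAbs(cv2.resize(c['image'][180:290,285:395,::-1],(600,600),interpolation=cv2.INTER_NEAREST),alpha=2.5)
for z in (-.014,0,.025,.066):
  for w in (-.0135,.0135):
    u,v=proj(c,p+[0,w,z]); print(z,w,round(u,1),round(v,1)); cv2.circle(a,(int((u-285)*600/110),int((v-180)*600/110)),3,(0,255,0),-1)
cv2.imwrite('pics/c12.png',a)
E
```

```text
-0.014 -0.0135 350.5 233.5
-0.014 0.0135 336.5 233.8
0 -0.0135 350.9 231.7
0 0.0135 336.6 232.1
0.025 -0.0135 351.6 228.4
0.025 0.0135 337.0 228.8
0.066 -0.0135 352.8 222.6
0.066 0.0135 337.5 222.9
```

View pics/c12.png

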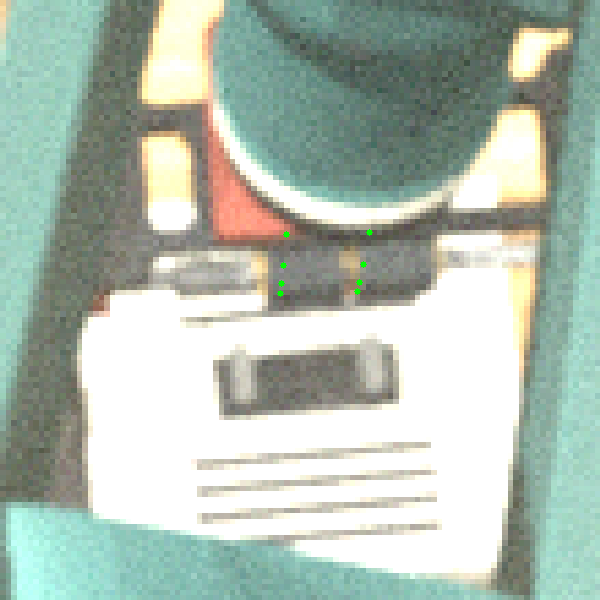

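Call:
arm_command([
  {"dx": 0, "dy": 0, "dz": -5, "twist": 0},
  {"dx": 0, "dy": 0, "dz": -5, "twist": 0},
  {"dx": 0, "dy": 0, "dz": -4, "twist": 0},
  {"dx": 0, "dy": 0, "dz": -2, "twist": 0},
  {"dx": 0, "dy": 0, "dz": -1, "twist": 0},
  {"dx": 0, "dy": 0, "dz": -1, "twist": 0},
  {"dx": 0, "dy": 0, "dz": 0, "twist": 0},
  {"dx": 0, "dy": 0, "dz": 0, "twist": 0},
])

```text
t: 10.38
position: [0.5157, -0.0378, 0.0504]
ee_rot: [[0.999, 0.05, 0.001], [0.05, -0.999, -0.0], [0.001, 0.0, -1.0]]
contact_force: [-0.3, 0.7, -0.3]
grip_width: 0.0002
```

Call:
arm_command([
  {"dx": 0, "dy": 0, "dz": -0.1, "twist": 0},
  {"dx": 0, "dy": 0, "dz": 0, "twist": 0},
])

```text
t: 10.62
position: [0.5154, -0.0378, 0.0492]
ee_rot: [[0.999, 0.05, 0.001], [0.05, -0.999, -0.0], [0.001, 0.0, -1.0]]
contact_force: [-0.4, -0.5, 0.0]
grip_width: 0.0004
```

Call:
arm_command([
  {"dx": 0, "dy": 0, "dz": -0.1, "twist": 0},
  {"dx": 0, "dy": 0, "dz": 0, "twist": 0},
])

```text
t: 10.88
position: [0.5151, -0.0377, 0.0478]
ee_rot: [[0.999, 0.05, 0.0], [0.05, -0.999, 0.0], [0.0, -0.0, -1.0]]
contact_force: [0.2, 0.1, -0.3]
grip_width: 0.0
```

Call:
arm_command([
  {"dx": 0, "dy": 0, "dz": -0.1, "twist": 0},
  {"dx": 0, "dy": 0, "dz": 0, "twist": 0},
])

```text
t: 11.12
position: [0.5153, -0.0377, 0.0475]
ee_rot: [[0.999, 0.05, 0.0], [0.05, -0.999, 0.0], [0.0, -0.0, -1.0]]
contact_force: [-2.4, 0.6, 9.0]
grip_width: 0.0005
```

Call:
arm_command([
  {"dx": 0, "dy": 0, "dz": 1, "twist": 0},
  {"dx": 0, "dy": 0, "dz": 2, "twist": 0},
  {"dx": 0, "dy": 0, "dz": 1, "twist": 0},
  {"dx": 0, "dy": 0, "dz": 0, "twist": 0},
])

```text
t: 11.62
position: [0.5159, -0.0379, 0.0876]
ee_rot: [[0.999, 0.05, 0.002], [0.05, -0.999, -0.0], [0.002, 0.0, -1.0]]
contact_force: [1.3, -0.0, -0.7]
grip_width: 0.0003
```

Call:
arm_command([
  {"dx": 0, "dy": 0, "dz": 0, "twist": 0},
  {"dx": 0, "dy": 0, "dz": 0, "twist": 0},
  {"dx": 0, "dy": 0, "dz": 0, "twist": 0},
  {"dx": 0, "dy": 0, "dz": 0, "twist": 0},
  {"dx": 0, "dy": 0, "dz": 0, "twist": 0},
  {"dx": 0, "dy": 0, "dz": 0, "twist": 0},
  {"dx": 0, "dy": 0, "dz": 0, "twist": 0},
  {"dx": 0, "dy": 0, "dz": 0, "twist": 0},
], claw=0)

```text
t: 12.62
position: [0.5152, -0.0377, 0.0869]
ee_rot: [[0.999, 0.05, 0.0], [0.05, -0.999, 0.0], [0.0, -0.0, -1.0]]
contact_force: [0.4, -0.3, -0.2]
grip_width: 0.0771
```

```bash
python3 - <<'E'
from h import *
s=grab('side','side7');c=grab('top','top7')
st=bot.state();p=st['position'];print(p,st['grip_width'])
a=cv2.convertScaleAbs(cv2.resize(c['image'][190:290,285:385,::-1],(400,400),interpolation=cv2.INTER_CUBIC),alpha=2)
b=cv2.convertScaleAbs(cv2.resize(s['image'][150:250,275:375,::-1],(400,400),interpolation=cv2.INTER_CUBIC),alpha=2)
cv2.imwrite('pics/c13.png',np.hstack([a,b]))
E
```

```text
[ 0.51517481 -0.03772606  0.08684199] 0.08483134825544435
```

View pics/c13.png

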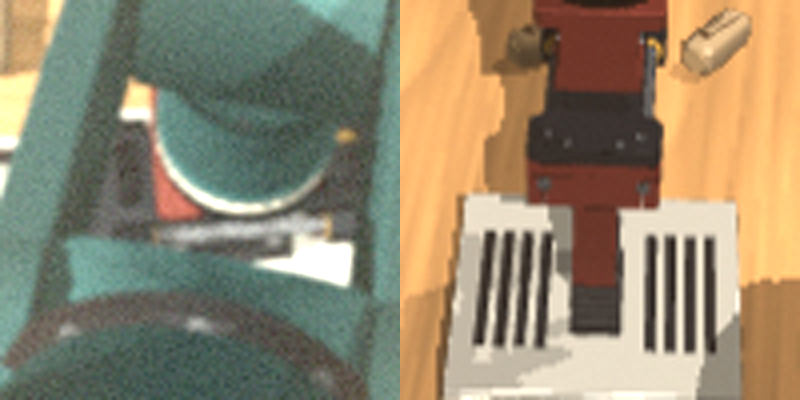

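Call:
arm_command([
  {"dx": 0, "dy": 0, "dz": -1, "twist": 0},
  {"dx": 0, "dy": 0, "dz": -1, "twist": 0},
  {"dx": 0, "dy": 0, "dz": -1, "twist": 0},
  {"dx": 0, "dy": 0, "dz": -0.5, "twist": 0},
  {"dx": 0, "dy": 0, "dz": 0, "twist": 0},
  {"dx": 0, "dy": 0, "dz": 0, "twist": 0},
])

```text
t: 13.48
position: [0.5154, -0.0378, 0.052]
ee_rot: [[0.999, 0.05, 0.0], [0.05, -0.999, 0.0], [0.0, -0.0, -1.0]]
contact_force: [0.3, 0.2, 0.2]
grip_width: 0.088
```

Call:
arm_command([
  {"dx": 0, "dy": 0, "dz": 0, "twist": 0},
  {"dx": 0, "dy": 0, "dz": 0, "twist": 0},
  {"dx": 0, "dy": 0, "dz": 0, "twist": 0},
  {"dx": 0, "dy": 0, "dz": 0, "twist": 0},
], claw=0.36, squeeze=10)

```text
t: 13.98
position: [0.5153, -0.0377, 0.052]
ee_rot: [[0.999, 0.05, 0.0], [0.05, -0.999, 0.0], [0.0, -0.0, -1.0]]
contact_force: [0.5, 0.5, 1.4]
grip_width: 0.0564
```

Contact at about the right width, no lateral force. Squeeze fully.

Call:
arm_command([
  {"dx": 0, "dy": 0, "dz": 0, "twist": 0},
  {"dx": 0, "dy": 0, "dz": 0, "twist": 0},
  {"dx": 0, "dy": 0, "dz": 0, "twist": 0},
  {"dx": 0, "dy": 0, "dz": 0, "twist": 0},
  {"dx": 0, "dy": 0, "dz": 0, "twist": 0},
  {"dx": 0, "dy": 0, "dz": 0, "twist": 0},
], claw=1, squeeze=45)

```text
t: 14.72
position: [0.5153, -0.0377, 0.0523]
ee_rot: [[0.999, 0.05, 0.0], [0.05, -0.999, 0.0], [0.0, -0.0, -1.0]]
contact_force: [-0.9, 1.1, 6.7]
grip_width: 0.0431
```

Call:
arm_command([
  {"dx": 0, "dy": 0, "dz": 0.5, "twist": 0},
  {"dx": 0, "dy": 0, "dz": 0.5, "twist": 0},
  {"dx": 0, "dy": 0, "dz": 0.5, "twist": 0},
  {"dx": 0, "dy": 0, "dz": 0.5, "twist": 0},
  {"dx": 0, "dy": 0, "dz": 1, "twist": 0},
  {"dx": 0, "dy": 0, "dz": 1, "twist": 0},
  {"dx": 0, "dy": 0, "dz": 0, "twist": 0},
])

```text
t: 15.6
position: [0.5161, -0.0379, 0.093]
ee_rot: [[0.999, 0.05, 0.002], [0.05, -0.999, -0.0], [0.002, 0.0, -1.0]]
contact_force: [0.4, 0.1, -3.0]
grip_width: 0.0426
```

```bash
python3 - <<'E'
from h import *
s=grab('side','side8')
st=bot.state();p=st['position'];print(p,st['grip_width'],st['contact_force'])
cv2.imwrite('pics/c14.png',cv2.convertScaleAbs(cv2.resize(s['image'][130:300,250:420,::-1],(600,600),interpolation=cv2.INTER_CUBIC),alpha=2))
E
```

```text
[ 0.51564983 -0.03786171  0.09242031] 0.042500506875168 [ 0.89860659 -0.62040956 -3.35401246]
```

View pics/c14.png

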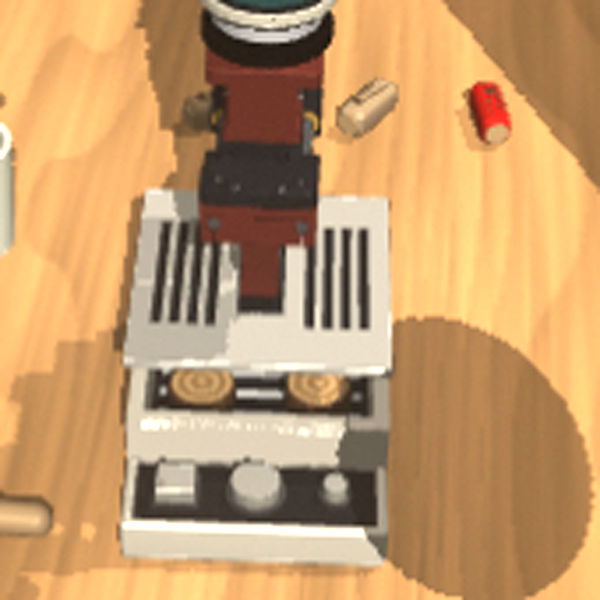

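Call:
arm_command([
  {"dx": 0, "dy": 0, "dz": 1.5, "twist": 0},
  {"dx": 0, "dy": 1, "dz": 1.5, "twist": 0},
  {"dx": -0.2, "dy": 3, "dz": 0, "twist": 0},
  {"dx": -0.2, "dy": 3.5, "dz": 0, "twist": 0},
  {"dx": -0.2, "dy": 3.5, "dz": 0, "twist": 0},
  {"dx": -0.2, "dy": 3.5, "dz": 0, "twist": 0},
  {"dx": -0.2, "dy": 3.5, "dz": 0, "twist": 0},
  {"dx": -0.3, "dy": 3.5, "dz": 0, "twist": 0},
  {"dx": -0.2, "dy": 3.5, "dz": 0, "twist": 0},
  {"dx": 0, "dy": 2.2, "dz": 0, "twist": 0},
])

```text
t: 16.9
position: [0.4999, 0.2366, 0.1229]
ee_rot: [[0.999, 0.051, 0.001], [0.051, -0.999, 0.001], [0.001, -0.001, -1.0]]
contact_force: [0.2, -0.6, -3.0]
grip_width: 0.043
```

Call:
arm_command([
  {"dx": 0, "dy": 0, "dz": -2, "twist": 0},
  {"dx": 0, "dy": 0, "dz": -3, "twist": 0},
  {"dx": 0, "dy": 0, "dz": -3, "twist": 0},
  {"dx": 0, "dy": 0, "dz": -2, "twist": 0},
  {"dx": 0, "dy": 0, "dz": -0.5, "twist": 0},
  {"dx": 0, "dy": 0, "dz": 0, "twist": 0},
  {"dx": 0, "dy": 0, "dz": 0, "twist": 0},
])

```text
t: 17.77
position: [0.5011, 0.2347, 0.018]
ee_rot: [[0.999, 0.05, 0.002], [0.05, -0.999, 0.001], [0.002, -0.001, -1.0]]
contact_force: [0.4, 0.2, -3.9]
grip_width: 0.0428
```

```bash
python3 - <<'E'
from h import *
s=grab('side','side9');c=grab('top','top9')
st=bot.state();p=st['position'];print(p,st['grip_width'],st['contact_force'])
E
```

```text
[0.50093386 0.234551   0.01779322] 0.04247967257478629 [-0.08974606  0.10725591 -3.93493882]
```

View pics/side9.png

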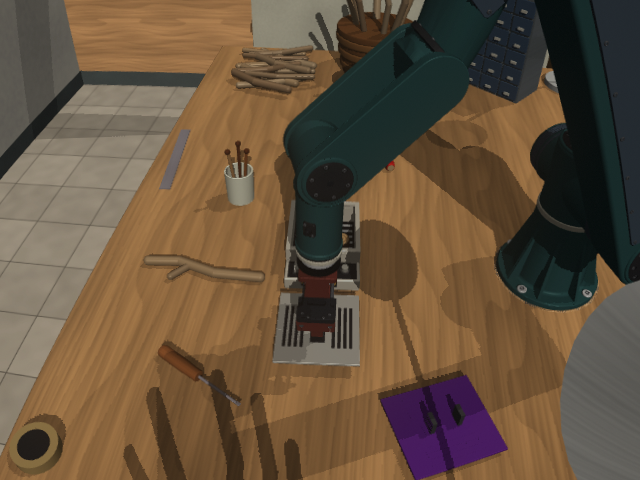

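View pics/top9.png

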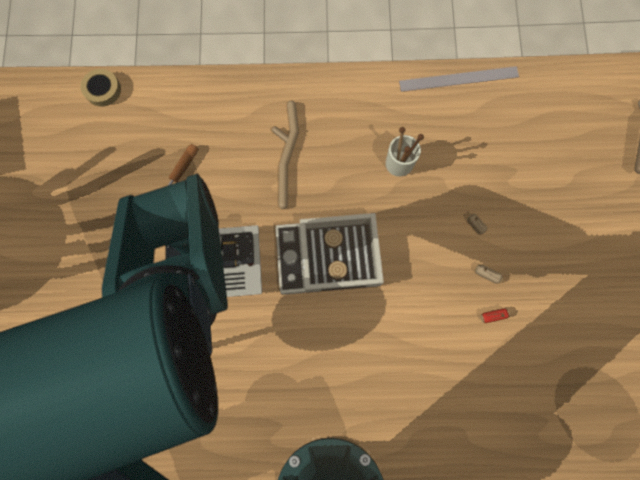

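Call:
arm_command([
  {"dx": 0, "dy": 0, "dz": -0.5, "twist": 0},
  {"dx": 0, "dy": 0, "dz": -0.4, "twist": 0},
  {"dx": 0, "dy": 0, "dz": -0.2, "twist": 0},
  {"dx": 0, "dy": 0, "dz": 0, "twist": 0},
])

```text
t: 18.38
position: [0.4999, 0.2342, 0.0055]
ee_rot: [[0.999, 0.05, -0.001], [0.05, -0.999, -0.0], [-0.001, 0.0, -1.0]]
contact_force: [-0.1, -0.7, -3.1]
grip_width: 0.0429
```

Call:
arm_command([
  {"dx": 0, "dy": 0, "dz": -0.1, "twist": 0},
  {"dx": 0, "dy": 0, "dz": -0.1, "twist": 0},
  {"dx": 0, "dy": 0, "dz": 0, "twist": 0},
])

```text
t: 18.75
position: [0.5003, 0.2343, 0.0043]
ee_rot: [[0.999, 0.05, 0.0], [0.05, -0.999, 0.0], [0.0, -0.0, -1.0]]
contact_force: [-1.4, 0.4, 3.1]
grip_width: 0.0429
```

Call:
arm_command([
  {"dx": 0, "dy": 0, "dz": 0, "twist": 0},
  {"dx": 0, "dy": 0, "dz": 0, "twist": 0},
  {"dx": 0, "dy": 0, "dz": 0, "twist": 0},
  {"dx": 0, "dy": 0, "dz": 0, "twist": 0},
  {"dx": 0, "dy": 0, "dz": 0, "twist": 0},
  {"dx": 0, "dy": 0, "dz": 0, "twist": 0},
  {"dx": 0, "dy": 0, "dz": 0, "twist": 0},
], claw=0)

```text
t: 19.62
position: [0.5002, 0.2343, 0.0038]
ee_rot: [[0.999, 0.05, 0.0], [0.05, -0.999, 0.0], [0.0, -0.0, -1.0]]
contact_force: [-0.2, -0.6, -0.5]
grip_width: 0.0879
```

Call:
arm_command([
  {"dx": 0, "dy": 0, "dz": 3, "twist": 0},
  {"dx": 0, "dy": 0, "dz": 3, "twist": 0},
  {"dx": 0, "dy": 0, "dz": 3, "twist": 0},
  {"dx": 0, "dy": 0, "dz": 3, "twist": 0},
  {"dx": 0, "dy": 0, "dz": 0, "twist": 0},
])

```text
t: 20.25
position: [0.502, 0.2349, 0.126]
ee_rot: [[0.999, 0.05, 0.005], [0.05, -0.999, 0.002], [0.005, -0.001, -1.0]]
contact_force: [0.1, -0.7, 0.3]
grip_width: 0.0878
```

```bash
python3 - <<'E'
from h import *
s=grab('side','side10');c=grab('top','top10')
st=bot.state();p=st['position'];print(p,st['grip_width'])
hs=cv2.cvtColor(c['image'],cv2.COLOR_RGB2HSV)
a=cv2.convertScaleAbs(cv2.resize(c['image'][200:300,265:395,::-1],(780,600),interpolation=cv2.INTER_CUBIC),alpha=1.6)
cv2.imwrite('pics/c15.png',a)
E
```

```text
[0.49990045 0.2341474  0.12343225] 0.0878321953845233
```

View pics/c15.png

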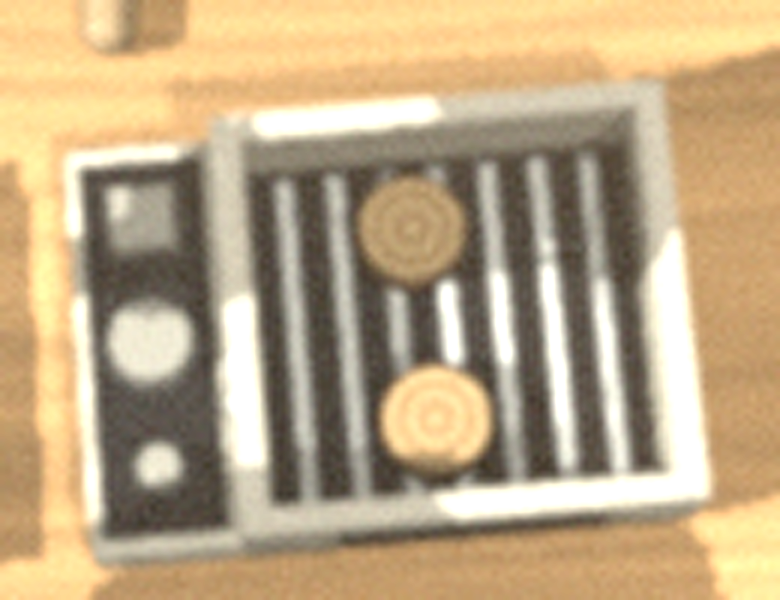

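View pics/side10.png

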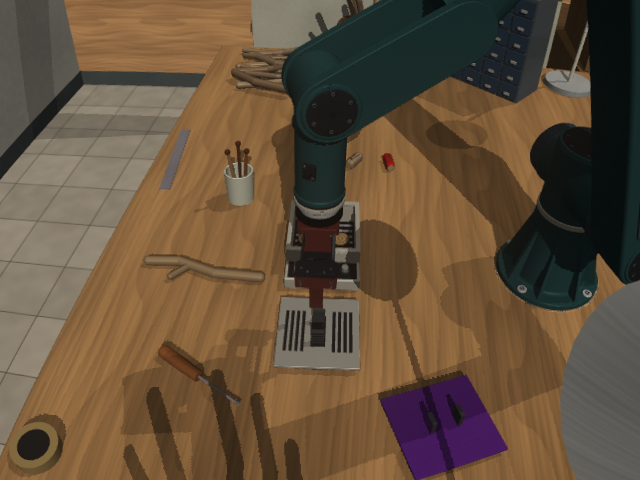

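```bash
python3 - <<'E'
from h import *
c=load('top10')
th=.05;R=np.array([[np.cos(th),-np.sin(th)],[np.sin(th),np.cos(th)]]);B=np.array([.5152,-.0377])
for x,y in((410,230),(435,415)):
  p=onz(c,265+x/6-.4,200+y/6-.4,.028); print(p.round(4),(R.T@(p[:2]-B)).round(4))
# rim corners outer
for x,y in((212,115),(665,83),(710,495),(235,525)):
  p=onz(c,265+x/6-.4,200+y/6-.4,.06); print(p.round(4),(R.T@(p[:2]-B)).round(4))
E
```

```text
[ 0.5517 -0.0216  0.028 ] [0.0373 0.0143]
[ 0.4793 -0.0291  0.028 ] [-0.0355  0.0104]
[0.5906 0.0528 0.06  ] [0.0798 0.0866]
[ 0.599  -0.1188  0.06  ] [ 0.0797 -0.0852]
[ 0.4418 -0.1279  0.06  ] [-0.0778 -0.0864]
[0.4346 0.0462 0.06  ] [-0.0763  0.0879]
```

Call:
arm_command([
  {"dx": 0.6, "dy": -3.2, "dz": 0, "twist": 0},
  {"dx": 0.6, "dy": -3.2, "dz": 0, "twist": 0},
  {"dx": 0.6, "dy": -3.2, "dz": 0, "twist": 0},
  {"dx": 0.6, "dy": -3.2, "dz": 0, "twist": 0},
  {"dx": 0.6, "dy": -3.2, "dz": 0, "twist": 0},
  {"dx": 0.7, "dy": -3.2, "dz": 0, "twist": 0},
  {"dx": 0.7, "dy": -3.2, "dz": 0, "twist": 0},
  {"dx": 0.6, "dy": -3.2, "dz": 0, "twist": 0},
  {"dx": 0, "dy": 0, "dz": -2, "twist": 0},
  {"dx": 0, "dy": 0, "dz": 0, "twist": 0},
], claw=0.32)

```text
t: 21.6
position: [0.5477, -0.0217, 0.1012]
ee_rot: [[0.999, 0.049, -0.006], [0.049, -0.999, 0.001], [-0.006, -0.001, -1.0]]
contact_force: [0.1, 0.3, 0.1]
grip_width: 0.0598
```

Call:
arm_command([
  {"dx": 0, "dy": 0, "dz": -2, "twist": 0},
  {"dx": 0, "dy": 0, "dz": -3, "twist": 0},
  {"dx": 0, "dy": 0, "dz": -3, "twist": 0},
  {"dx": 0, "dy": 0, "dz": -1.5, "twist": 0},
  {"dx": 0, "dy": 0, "dz": -1, "twist": 0},
  {"dx": 0, "dy": 0, "dz": -0.5, "twist": 0},
  {"dx": 0, "dy": 0, "dz": 0, "twist": 0},
])

```text
t: 22.48
position: [0.5505, -0.0217, -0.0059]
ee_rot: [[0.999, 0.05, 0.0], [0.05, -0.999, 0.0], [0.0, -0.0, -1.0]]
contact_force: [0.4, -0.6, 0.0]
grip_width: 0.0599
```

Call:
arm_command([
  {"dx": 0, "dy": 0, "dz": 0, "twist": 0},
  {"dx": 0, "dy": 0, "dz": 0, "twist": 0},
  {"dx": 0, "dy": 0, "dz": 0, "twist": 0},
  {"dx": 0, "dy": 0, "dz": 0, "twist": 0},
  {"dx": 0, "dy": 0, "dz": 0, "twist": 0},
], claw=1, squeeze=12)

```text
t: 23.1
position: [0.5506, -0.0219, -0.0056]
ee_rot: [[0.999, 0.05, 0.001], [0.05, -0.999, -0.0], [0.001, 0.0, -1.0]]
contact_force: [-0.5, 0.6, 5.7]
grip_width: 0.0434
```

Call:
arm_command([
  {"dx": 0, "dy": 0, "dz": 1, "twist": 0},
  {"dx": 0, "dy": 0, "dz": 2, "twist": 0},
  {"dx": 0, "dy": 0, "dz": 3, "twist": 0},
  {"dx": 0, "dy": 0, "dz": 3, "twist": 0},
  {"dx": 0, "dy": 0, "dz": 1, "twist": 0},
  {"dx": 0, "dy": 0, "dz": 0, "twist": 0},
])

```text
t: 23.85
position: [0.5505, -0.0218, 0.0942]
ee_rot: [[0.999, 0.05, 0.001], [0.05, -0.999, -0.0], [0.001, 0.0, -1.0]]
contact_force: [1.0, 0.6, -1.4]
grip_width: 0.0439
```

Call:
arm_command([
  {"dx": 0, "dy": -2, "dz": 0, "twist": 0},
  {"dx": 0, "dy": -3, "dz": 0, "twist": 0},
  {"dx": 0, "dy": -3, "dz": 0, "twist": 0},
  {"dx": 0, "dy": -3, "dz": 0, "twist": 0},
  {"dx": 0, "dy": -3, "dz": 0, "twist": 0},
  {"dx": 0, "dy": -3, "dz": 0, "twist": 0},
  {"dx": 0, "dy": -2, "dz": 0, "twist": 0},
  {"dx": 0, "dy": 0, "dz": 0, "twist": 0},
])

```text
t: 24.85
position: [0.5497, -0.2133, 0.093]
ee_rot: [[0.999, 0.047, -0.001], [0.047, -0.999, 0.0], [-0.001, -0.001, -1.0]]
contact_force: [0.3, -0.2, 0.6]
grip_width: 0.0433
```

Call:
arm_command([
  {"dx": 0, "dy": 0, "dz": -3, "twist": 0},
  {"dx": 0, "dy": 0, "dz": -3, "twist": 0},
  {"dx": 0, "dy": 0, "dz": -3, "twist": 0},
  {"dx": 0, "dy": 0, "dz": -1, "twist": 0},
  {"dx": 0, "dy": 0, "dz": -0.4, "twist": 0},
  {"dx": 0, "dy": 0, "dz": -0.2, "twist": 0},
  {"dx": 0, "dy": 0, "dz": 0, "twist": 0},
  {"dx": 0, "dy": 0, "dz": 0, "twist": 0},
])

```text
t: 25.85
position: [0.5506, -0.212, -0.0115]
ee_rot: [[0.999, 0.05, 0.001], [0.05, -0.999, -0.0], [0.001, 0.0, -1.0]]
contact_force: [0.3, -0.1, -0.7]
grip_width: 0.0436
```

Call:
arm_command([
  {"dx": 0, "dy": 0, "dz": -0.1, "twist": 0},
  {"dx": 0, "dy": 0, "dz": -0.1, "twist": 0},
  {"dx": 0, "dy": 0, "dz": 0, "twist": 0},
])

```text
t: 26.22
position: [0.5503, -0.2119, -0.0136]
ee_rot: [[0.999, 0.05, 0.0], [0.05, -0.999, -0.0], [0.0, 0.0, -1.0]]
contact_force: [-1.2, 0.4, 4.5]
grip_width: 0.0437
```

Call:
arm_command([
  {"dx": 0, "dy": 0, "dz": 0, "twist": 0},
  {"dx": 0, "dy": 0, "dz": 0, "twist": 0},
  {"dx": 0, "dy": 0, "dz": 0, "twist": 0},
  {"dx": 0, "dy": 0, "dz": 0, "twist": 0},
  {"dx": 0, "dy": 0, "dz": 2, "twist": 0},
  {"dx": 0, "dy": 0, "dz": 3, "twist": 0},
  {"dx": 0, "dy": 0, "dz": 3, "twist": 0},
  {"dx": 0, "dy": 0, "dz": 3, "twist": 0},
  {"dx": 0, "dy": 0, "dz": 0, "twist": 0},
], claw=0.32)

```text
t: 27.35
position: [0.552, -0.2127, 0.0981]
ee_rot: [[0.999, 0.05, 0.004], [0.05, -0.999, -0.002], [0.004, 0.002, -1.0]]
contact_force: [-0.5, -0.2, 0.7]
grip_width: 0.0597
```

Call:
arm_command([
  {"dx": -1.2, "dy": 3, "dz": 0, "twist": 0},
  {"dx": -1.2, "dy": 3, "dz": 0, "twist": 0},
  {"dx": -1.2, "dy": 3, "dz": 0, "twist": 0},
  {"dx": -1.2, "dy": 3, "dz": 0, "twist": 0},
  {"dx": -1.2, "dy": 3, "dz": 0, "twist": 0},
  {"dx": -1.1, "dy": 3.3, "dz": 0, "twist": 0},
  {"dx": 0, "dy": 0, "dz": 0, "twist": 0},
  {"dx": 0, "dy": 0, "dz": -1, "twist": 0},
  {"dx": 0, "dy": 0, "dz": -1, "twist": 0},
])

```text
t: 28.48
position: [0.4797, -0.0297, 0.0748]
ee_rot: [[0.999, 0.049, 0.0], [0.049, -0.999, -0.0], [0.0, 0.0, -1.0]]
contact_force: [0.5, 0.4, -0.6]
grip_width: 0.0597
```

Call:
arm_command([
  {"dx": 0, "dy": 0, "dz": -3, "twist": 0},
  {"dx": 0, "dy": 0, "dz": -3, "twist": 0},
  {"dx": 0, "dy": 0, "dz": -1, "twist": 0},
  {"dx": 0, "dy": 0, "dz": -1, "twist": 0},
  {"dx": 0, "dy": 0, "dz": -0.2, "twist": 0},
  {"dx": 0, "dy": 0, "dz": 0, "twist": 0},
  {"dx": 0, "dy": 0, "dz": 0, "twist": 0},
])

```text
t: 29.35
position: [0.4798, -0.0288, -0.0056]
ee_rot: [[0.999, 0.05, 0.001], [0.05, -0.999, -0.0], [0.001, 0.0, -1.0]]
contact_force: [0.1, 0.3, -0.6]
grip_width: 0.0599
```

Call:
arm_command([
  {"dx": 0, "dy": 0, "dz": 0, "twist": 0},
  {"dx": 0, "dy": 0, "dz": 0, "twist": 0},
  {"dx": 0, "dy": 0, "dz": 0, "twist": 0},
  {"dx": 0, "dy": 0, "dz": 0, "twist": 0},
  {"dx": 0, "dy": 0, "dz": 0, "twist": 0},
], claw=1)

```text
t: 29.98
position: [0.4794, -0.0288, -0.0059]
ee_rot: [[0.999, 0.05, 0.0], [0.05, -0.999, 0.0], [0.0, -0.0, -1.0]]
contact_force: [-0.6, 0.6, 6.0]
grip_width: 0.0437
```

Call:
arm_command([
  {"dx": 0, "dy": 0, "dz": 1, "twist": 0},
  {"dx": 0, "dy": 0, "dz": 2, "twist": 0},
  {"dx": 0, "dy": 0, "dz": 3, "twist": 0},
  {"dx": 0, "dy": 0, "dz": 3, "twist": 0},
  {"dx": 0, "dy": 0, "dz": 1, "twist": 0},
  {"dx": 0, "dy": 0, "dz": 0, "twist": 0},
])

```text
t: 30.72
position: [0.4795, -0.0288, 0.0942]
ee_rot: [[0.999, 0.05, 0.001], [0.05, -0.999, -0.0], [0.001, 0.0, -1.0]]
contact_force: [-0.6, 1.1, -0.0]
grip_width: 0.0436
```

Place at about (0.465, -0.212).

Call:
arm_command([
  {"dx": -0.2, "dy": -2.3, "dz": 0, "twist": 0},
  {"dx": -0.2, "dy": -3, "dz": 0, "twist": 0},
  {"dx": -0.2, "dy": -3, "dz": 0, "twist": 0},
  {"dx": -0.2, "dy": -3, "dz": 0, "twist": 0},
  {"dx": -0.2, "dy": -3, "dz": 0, "twist": 0},
  {"dx": -0.2, "dy": -2, "dz": 0, "twist": 0},
  {"dx": -0.2, "dy": -2, "dz": 0, "twist": 0},
  {"dx": 0, "dy": 0, "dz": 0, "twist": 0},
])

```text
t: 31.72
position: [0.4651, -0.2127, 0.0935]
ee_rot: [[0.999, 0.048, -0.0], [0.048, -0.999, 0.0], [-0.0, -0.0, -1.0]]
contact_force: [0.1, 0.3, 0.1]
grip_width: 0.0438
```

Call:
arm_command([
  {"dx": 0, "dy": 0, "dz": -3, "twist": 0},
  {"dx": 0, "dy": 0, "dz": -3, "twist": 0},
  {"dx": 0, "dy": 0, "dz": -3, "twist": 0},
  {"dx": 0, "dy": 0, "dz": -1, "twist": 0},
  {"dx": 0, "dy": 0, "dz": -0.4, "twist": 0},
  {"dx": 0, "dy": 0, "dz": -0.2, "twist": 0},
  {"dx": 0, "dy": 0, "dz": -0.1, "twist": 0},
  {"dx": 0, "dy": 0, "dz": 0, "twist": 0},
])

```text
t: 32.72
position: [0.4656, -0.212, -0.0126]
ee_rot: [[0.999, 0.05, 0.001], [0.05, -0.999, -0.0], [0.001, 0.0, -1.0]]
contact_force: [-0.4, -0.9, -0.1]
grip_width: 0.0436
```

Call:
arm_command([
  {"dx": 0, "dy": 0, "dz": -0.1, "twist": 0},
  {"dx": 0, "dy": 0, "dz": 0, "twist": 0},
])

```text
t: 32.98
position: [0.4654, -0.2119, -0.0139]
ee_rot: [[0.999, 0.05, 0.001], [0.05, -0.999, -0.0], [0.001, 0.0, -1.0]]
contact_force: [-0.4, 0.4, 1.8]
grip_width: 0.0437
```

Call:
arm_command([
  {"dx": 0, "dy": 0, "dz": 0, "twist": 0},
  {"dx": 0, "dy": 0, "dz": 0, "twist": 0},
  {"dx": 0, "dy": 0, "dz": 0, "twist": 0},
  {"dx": 0, "dy": 0, "dz": 0, "twist": 0},
  {"dx": 0, "dy": 0, "dz": 2, "twist": 0},
  {"dx": 0, "dy": 0, "dz": 3, "twist": 0},
  {"dx": 0, "dy": 0, "dz": 3, "twist": 0},
  {"dx": 0, "dy": 0, "dz": 4, "twist": 0},
  {"dx": 0, "dy": 0, "dz": 0, "twist": 0},
], claw=0.32)

```text
t: 34.1
position: [0.4673, -0.213, 0.1086]
ee_rot: [[0.999, 0.05, 0.005], [0.05, -0.999, -0.003], [0.005, 0.003, -1.0]]
contact_force: [-0.3, 0.4, 0.7]
grip_width: 0.0595
```

Call:
arm_command([
  {"dx": 0, "dy": 5, "dz": 0, "twist": 0},
  {"dx": 0, "dy": 5, "dz": 0, "twist": 0},
  {"dx": 0, "dy": 5, "dz": 0, "twist": 0},
  {"dx": 0, "dy": 5, "dz": 0, "twist": 0},
  {"dx": 0, "dy": 0, "dz": 0, "twist": 0},
])

```text
t: 34.72
position: [0.4635, -0.0088, 0.1047]
ee_rot: [[0.999, 0.054, -0.003], [0.054, -0.999, 0.001], [-0.003, -0.001, -1.0]]
contact_force: [0.6, -1.2, -0.7]
grip_width: 0.0597
```

```bash
python3 - <<'E'
from h import *
s=grab('side','side11');c=grab('top','top11')
st=bot.state();p=st['position'];print(p,st['grip_width'])
a=cv2.convertScaleAbs(cv2.resize(c['image'][190:340,380:540,::-1],(640,600),interpolation=cv2.INTER_CUBIC),alpha=1.6)
cv2.imwrite('pics/c16.png',a)
E
```

```text
[ 0.46464162 -0.01152655  0.10507472] 0.05948365236465967
```

View pics/c16.png

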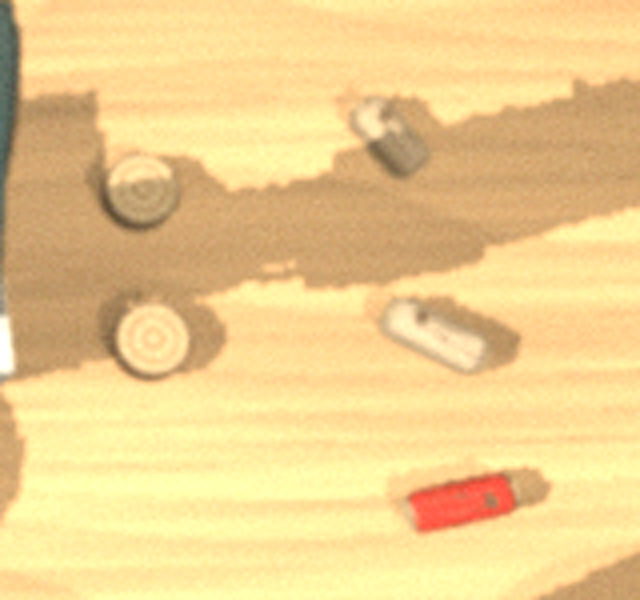

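View pics/side11.png

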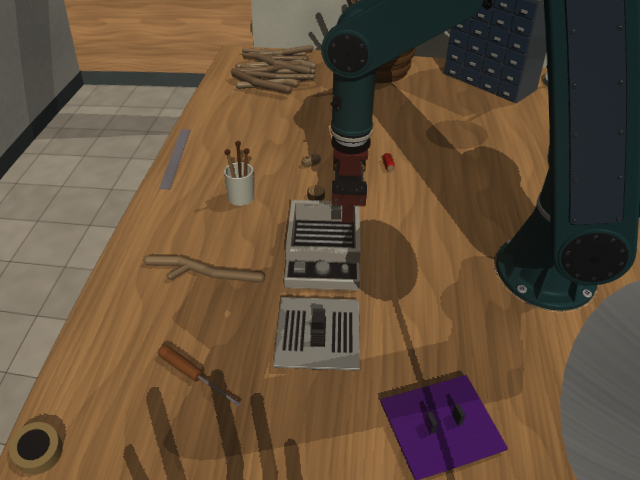

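```bash
python3 - <<'E'
from h import *
c=load('top11');s0=load('side0')
def w(x,y,z=.018): return onz(c,380+x/4-.4,190+y/4-.4,z)
for n,e1,e2 in(('s1',(364,106),(414,172)),('s2',(386,310),(484,362))):
    a,b=w(*e1),w(*e2); d=b-a; print(n,((a+b)/2).round(4),'len',np.linalg.norm(d).round(4),'ang',np.degrees(np.arctan2(d[1],d[0])).round(1))
for x,y in((140,187),(152,337)): print('slice',w(x,y,.02).round(3))
# side0 check: crop c3 coords scale 494/140
def S(x,y,z=.014): return onz(s0,270+x*140/494-.4,130+y*170/600-.4,z)
print(S(112,112),S(178,98)); print(S(268,125),S(327,90))
E
```

```text
s1 [ 0.5789 -0.3584  0.018 ] len 0.0477 ang -148.1
s2 [ 0.4623 -0.3733  0.018 ] len 0.0607 ang -120.8
slice [ 0.553 -0.212  0.02 ]
slice [ 0.465 -0.213  0.02 ]
[ 0.60532697 -0.34513782  0.014     ] [ 0.55653868 -0.3704876   0.014     ]
[ 0.48414403 -0.34169142  0.014     ] [ 0.44097168 -0.39609494  0.014     ]
```

Call:
arm_command([
  {"dx": 1.1, "dy": -3.5, "dz": 0, "twist": 0.05},
  {"dx": 1.1, "dy": -3.5, "dz": 0, "twist": 0.05},
  {"dx": 1.1, "dy": -3.5, "dz": 0, "twist": 0.05},
  {"dx": 1.1, "dy": -3.5, "dz": 0, "twist": 0.05},
  {"dx": 1.2, "dy": -3.5, "dz": 0, "twist": 0.05},
  {"dx": 1.2, "dy": -3.5, "dz": 0, "twist": 0.05},
  {"dx": 1.2, "dy": -3.5, "dz": 0, "twist": 0.05},
  {"dx": 1.2, "dy": -3.5, "dz": 0, "twist": 0.05},
  {"dx": 1.2, "dy": -3.5, "dz": 0, "twist": 0.05},
  {"dx": 1.1, "dy": -3.1, "dz": 0, "twist": 0.02},
], claw=0.4)

```text
t: 36.08
position: [0.5792, -0.3612, 0.105]
ee_rot: [[0.869, 0.495, -0.001], [0.495, -0.869, -0.0], [-0.001, -0.0, -1.0]]
contact_force: [0.1, 0.6, -0.0]
grip_width: 0.0523
```

Call:
arm_command([
  {"dx": 0, "dy": 0, "dz": -2, "twist": 0},
  {"dx": 0, "dy": 0, "dz": -2, "twist": 0},
  {"dx": 0, "dy": 0, "dz": -2, "twist": 0},
  {"dx": 0, "dy": 0, "dz": 0, "twist": 0},
])

```text
t: 36.58
position: [0.5782, -0.3565, 0.0432]
ee_rot: [[0.868, 0.497, -0.004], [0.497, -0.868, 0.003], [-0.002, -0.005, -1.0]]
contact_force: [0.1, 0.4, -0.0]
grip_width: 0.0528
```

```bash
python3 - <<'E'
from h import *
s=grab('side','side12');c=grab('top','top12')
st=bot.state();p=st['position'];print(p,st['ee_rot'][:,1],st['grip_width'],st['joint_pos'].round(2))
a=cv2.convertScaleAbs(cv2.resize(c['image'][180:300,420:540,::-1],(390,390),interpolation=cv2.INTER_CUBIC),alpha=1.6)
b=cv2.convertScaleAbs(cv2.resize(s['image'][100:220,260:380,::-1],(390,390),interpolation=cv2.INTER_CUBIC),alpha=1.6)
cv2.imwrite('pics/c17.png',np.hstack([a,b]))
E
```

```text
[ 0.58003339 -0.3574725   0.04559676] [ 4.96963261e-01 -8.67771346e-01 -6.39839343e-04] 0.05243397054680757 [-0.65  0.63  1.47  0.    1.05  0.4 ]
```

View pics/c17.png

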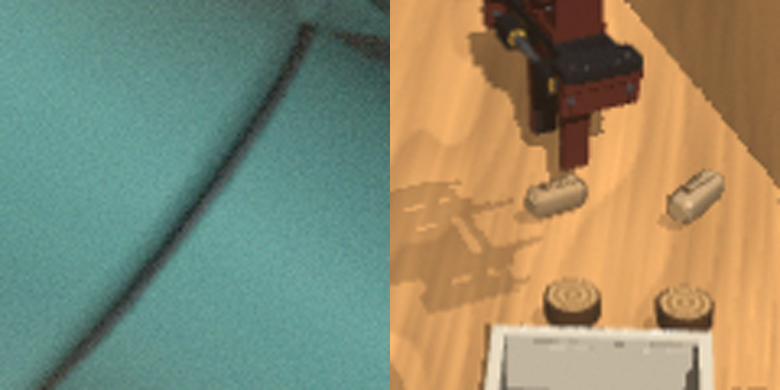

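Call:
arm_command([
  {"dx": 0, "dy": 0, "dz": -2, "twist": 0},
  {"dx": 0, "dy": 0, "dz": -2, "twist": 0},
  {"dx": 0, "dy": 0, "dz": -1.5, "twist": 0},
  {"dx": 0, "dy": 0, "dz": -0.5, "twist": 0},
  {"dx": 0, "dy": 0, "dz": 0, "twist": 0},
  {"dx": 0, "dy": 0, "dz": 0, "twist": 0},
])

```text
t: 37.42
position: [0.5807, -0.3581, -0.0136]
ee_rot: [[0.868, 0.497, 0.001], [0.497, -0.868, -0.001], [0.0, 0.001, -1.0]]
contact_force: [-1.0, 0.4, -0.8]
grip_width: 0.0527
```

Call:
arm_command([
  {"dx": 0, "dy": 0, "dz": 0, "twist": 0},
  {"dx": 0, "dy": 0, "dz": 0, "twist": 0},
  {"dx": 0, "dy": 0, "dz": 0, "twist": 0},
  {"dx": 0, "dy": 0, "dz": 0, "twist": 0},
  {"dx": 0, "dy": 0, "dz": 0, "twist": 0},
], claw=1)

```text
t: 38.05
position: [0.5803, -0.3579, -0.0139]
ee_rot: [[0.868, 0.497, 0.0], [0.497, -0.868, -0.0], [0.0, 0.0, -1.0]]
contact_force: [-0.0, 0.5, 2.7]
grip_width: 0.0249
```

Call:
arm_command([
  {"dx": 0, "dy": 0, "dz": 2, "twist": 0},
  {"dx": 0, "dy": 0, "dz": 3, "twist": 0},
  {"dx": 0, "dy": 0, "dz": 3, "twist": 0},
  {"dx": 0, "dy": 0, "dz": 3, "twist": 0},
  {"dx": 0, "dy": 0, "dz": 0, "twist": 0},
  {"dx": 0, "dy": 0, "dz": 0, "twist": 0},
])

```text
t: 38.8
position: [0.5798, -0.3575, 0.0958]
ee_rot: [[0.868, 0.497, -0.0], [0.497, -0.868, 0.0], [-0.0, -0.0, -1.0]]
contact_force: [0.0, 0.1, -1.0]
grip_width: 0.025
```

Call:
arm_command([
  {"dx": -0.6, "dy": 3.5, "dz": 0, "twist": -0.05},
  {"dx": -0.7, "dy": 3.5, "dz": 0, "twist": -0.05},
  {"dx": -0.6, "dy": 3.5, "dz": 0, "twist": -0.05},
  {"dx": -0.7, "dy": 3.5, "dz": 0, "twist": -0.05},
  {"dx": -0.6, "dy": 3.5, "dz": 0, "twist": -0.05},
  {"dx": -0.7, "dy": 3.5, "dz": 0, "twist": -0.05},
  {"dx": -0.7, "dy": 3.5, "dz": 0, "twist": -0.05},
  {"dx": -0.7, "dy": 3.5, "dz": 0, "twist": -0.05},
  {"dx": -0.7, "dy": 3.5, "dz": 0, "twist": -0.05},
  {"dx": -0.6, "dy": 3.5, "dz": 0, "twist": -0.02},
])

```text
t: 40.05
position: [0.5126, -0.0065, 0.0946]
ee_rot: [[0.999, 0.049, -0.003], [0.049, -0.999, 0.001], [-0.003, -0.001, -1.0]]
contact_force: [0.6, 0.3, -0.6]
grip_width: 0.025
```

Call:
arm_command([
  {"dx": 0, "dy": 0, "dz": -2, "twist": 0},
  {"dx": 0, "dy": 0, "dz": -2, "twist": 0},
  {"dx": 0, "dy": 0, "dz": -2, "twist": 0},
  {"dx": 0, "dy": 0, "dz": -2, "twist": 0},
  {"dx": 0, "dy": 0, "dz": -1.2, "twist": 0},
  {"dx": 0, "dy": 0, "dz": -0.5, "twist": 0},
  {"dx": 0, "dy": 0, "dz": 0, "twist": 0},
  {"dx": 0, "dy": 0, "dz": 0, "twist": 0},
])

```text
t: 41.05
position: [0.5146, -0.0078, -0.0007]
ee_rot: [[0.999, 0.05, 0.001], [0.05, -0.999, -0.0], [0.001, 0.0, -1.0]]
contact_force: [0.2, 0.0, -0.3]
grip_width: 0.0249
```

Call:
arm_command([
  {"dx": 0, "dy": 0, "dz": -0.3, "twist": 0},
  {"dx": 0, "dy": 0, "dz": -0.2, "twist": 0},
  {"dx": 0, "dy": 0, "dz": 0, "twist": 0},
])

```text
t: 41.42
position: [0.5144, -0.0078, -0.006]
ee_rot: [[0.999, 0.05, 0.0], [0.05, -0.999, 0.0], [0.0, -0.0, -1.0]]
contact_force: [-0.1, 0.7, 2.3]
grip_width: 0.025
```

Call:
arm_command([
  {"dx": 0, "dy": 0, "dz": 0, "twist": 0},
  {"dx": 0, "dy": 0, "dz": 0, "twist": 0},
  {"dx": 0, "dy": 0, "dz": 0, "twist": 0},
  {"dx": 0, "dy": 0, "dz": 0, "twist": 0},
  {"dx": 0, "dy": 0, "dz": 2, "twist": 0},
  {"dx": 0, "dy": 0, "dz": 3, "twist": 0},
  {"dx": 0, "dy": 0, "dz": 3, "twist": 0},
  {"dx": 0, "dy": 0, "dz": 3, "twist": 0},
  {"dx": 0, "dy": 0, "dz": 0, "twist": 0},
], claw=0.5)

```text
t: 42.55
position: [0.5161, -0.008, 0.1059]
ee_rot: [[0.999, 0.05, 0.005], [0.05, -0.999, -0.001], [0.005, 0.001, -1.0]]
contact_force: [-0.7, 0.4, -0.9]
grip_width: 0.0441
```

```bash
python3 - <<'E'
from h import *
s=grab('side','side13');c=grab('top','top13')
st=bot.state();p=st['position'];print(p,st['ee_rot'][:,1],st['grip_width'],st['joint_pos'].round(2))
a=cv2.convertScaleAbs(cv2.resize(c['image'][220:340,420:540,::-1],(390,390),interpolation=cv2.INTER_CUBIC),alpha=1.6)
b=cv2.convertScaleAbs(cv2.resize(s['image'][130:290,250:410,::-1],(390,390),interpolation=cv2.INTER_CUBIC),alpha=1.6)
cv2.imwrite('pics/c18.png',np.hstack([a,b]))
E
```

```text
[ 0.51397552 -0.00771592  0.1035828 ] [ 4.97328254e-02 -9.98762552e-01 -1.01639762e-04] 0.044059350374088035 [-0.15  0.36  1.81  0.    0.98  1.37]
```

View pics/c18.png

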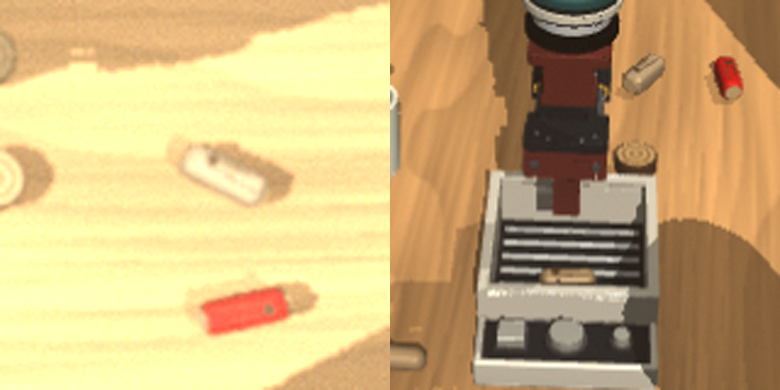

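Call:
arm_command([
  {"dx": -0.5, "dy": -3.6, "dz": 0, "twist": 0.1},
  {"dx": -0.5, "dy": -3.6, "dz": 0, "twist": 0.1},
  {"dx": -0.5, "dy": -3.6, "dz": 0, "twist": 0.1},
  {"dx": -0.5, "dy": -3.6, "dz": 0, "twist": 0.1},
  {"dx": -0.5, "dy": -3.6, "dz": 0, "twist": 0.1},
  {"dx": -0.5, "dy": -3.7, "dz": 0, "twist": 0.1},
  {"dx": -0.5, "dy": -3.7, "dz": 0, "twist": 0.1},
  {"dx": -0.5, "dy": -3.7, "dz": 0, "twist": 0.1},
  {"dx": -0.5, "dy": -3.7, "dz": 0, "twist": 0.1},
  {"dx": -0.6, "dy": -3.6, "dz": 0, "twist": 0.11},
], claw=0.4)

```text
t: 43.9
position: [0.462, -0.3721, 0.1019]
ee_rot: [[0.486, 0.874, -0.002], [0.874, -0.486, 0.002], [0.001, -0.003, -1.0]]
contact_force: [0.3, 0.2, 0.2]
grip_width: 0.0528
```

Call:
arm_command([
  {"dx": 0, "dy": 0, "dz": -2, "twist": 0},
  {"dx": 0, "dy": 0, "dz": -2, "twist": 0},
  {"dx": 0, "dy": 0, "dz": -2, "twist": 0},
  {"dx": 0, "dy": 0, "dz": 0, "twist": 0},
  {"dx": 0, "dy": 0, "dz": 0, "twist": 0},
])

```text
t: 44.52
position: [0.463, -0.3715, 0.0434]
ee_rot: [[0.489, 0.872, -0.001], [0.872, -0.489, 0.001], [0.0, -0.001, -1.0]]
contact_force: [0.5, -0.1, -0.2]
grip_width: 0.0528
```

```bash
python3 - <<'E'
from h import *
s=grab('side','side14')
st=bot.state();p=st['position'];print(p,st['ee_rot'][:,1],st['grip_width'],st['joint_pos'].round(2))
b=cv2.convertScaleAbs(cv2.resize(s['image'][80:220,260:420,::-1],(640,560),interpolation=cv2.INTER_CUBIC),alpha=1.6)
cv2.imwrite('pics/c19.png',b)
E
```

```text
[ 0.46333212 -0.37189221  0.0439871 ] [ 8.72252952e-01 -4.89054987e-01  9.10228379e-05] 0.05246610608946968 [-0.79  0.53  1.68 -0.    0.93 -0.28]
```

View pics/c19.png

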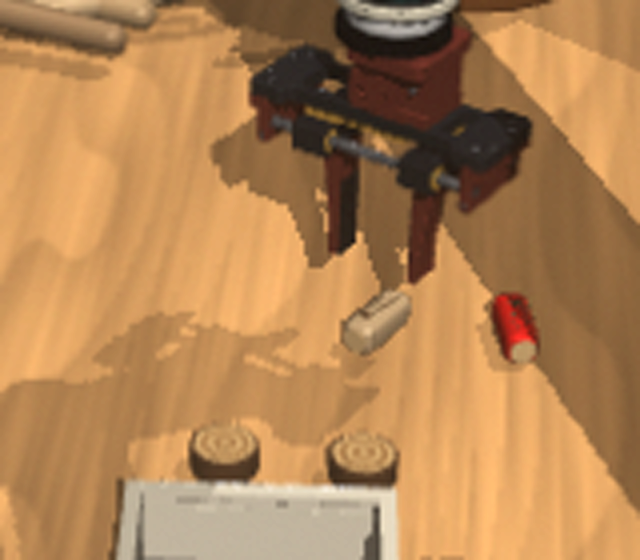

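Call:
arm_command([
  {"dx": 0, "dy": 0, "dz": -2, "twist": 0},
  {"dx": 0, "dy": 0, "dz": -2, "twist": 0},
  {"dx": 0, "dy": 0, "dz": -1.3, "twist": 0},
  {"dx": 0, "dy": 0, "dz": -0.5, "twist": 0},
  {"dx": 0, "dy": 0, "dz": 0, "twist": 0},
  {"dx": 0, "dy": 0, "dz": 0, "twist": 0},
])

```text
t: 45.32
position: [0.4636, -0.3721, -0.0136]
ee_rot: [[0.489, 0.872, 0.001], [0.872, -0.489, -0.001], [-0.0, 0.001, -1.0]]
contact_force: [0.5, -0.4, 0.6]
grip_width: 0.0524
```

Call:
arm_command([
  {"dx": 0, "dy": 0, "dz": 0, "twist": 0},
  {"dx": 0, "dy": 0, "dz": 0, "twist": 0},
  {"dx": 0, "dy": 0, "dz": 0, "twist": 0},
  {"dx": 0, "dy": 0, "dz": 0, "twist": 0},
  {"dx": 0, "dy": 0, "dz": 0, "twist": 0},
], claw=1)

```text
t: 45.95
position: [0.4632, -0.3718, -0.014]
ee_rot: [[0.489, 0.872, 0.0], [0.872, -0.489, -0.0], [-0.0, 0.0, -1.0]]
contact_force: [0.3, -0.1, 1.5]
grip_width: 0.0239
```

Call:
arm_command([
  {"dx": 0, "dy": 0, "dz": 2, "twist": 0},
  {"dx": 0, "dy": 0, "dz": 3, "twist": 0},
  {"dx": 0, "dy": 0, "dz": 3, "twist": 0},
  {"dx": 0, "dy": 0, "dz": 3, "twist": 0},
  {"dx": 0, "dy": 0, "dz": 0, "twist": 0},
  {"dx": 0, "dy": 0, "dz": 0, "twist": 0},
])

```text
t: 46.7
position: [0.4627, -0.3713, 0.095]
ee_rot: [[0.489, 0.872, -0.001], [0.872, -0.489, 0.001], [0.0, -0.001, -1.0]]
contact_force: [-0.1, 0.8, -0.9]
grip_width: 0.0241
```

Call:
arm_command([
  {"dx": 0.5, "dy": 3, "dz": 0, "twist": -0.1},
  {"dx": 0.5, "dy": 3, "dz": 0, "twist": -0.1},
  {"dx": 0.5, "dy": 3, "dz": 0, "twist": -0.1},
  {"dx": 0.5, "dy": 3, "dz": 0, "twist": -0.1},
  {"dx": 0.5, "dy": 3, "dz": 0, "twist": -0.1},
  {"dx": 0.5, "dy": 3, "dz": 0, "twist": -0.1},
  {"dx": 0.6, "dy": 3, "dz": 0, "twist": -0.1},
  {"dx": 0.6, "dy": 3, "dz": 0, "twist": -0.1},
  {"dx": 0.6, "dy": 3, "dz": 0, "twist": -0.1},
  {"dx": 0.6, "dy": 3.1, "dz": 0, "twist": -0.11},
])

```text
t: 47.95
position: [0.5161, -0.0695, 0.0942]
ee_rot: [[0.999, 0.046, -0.003], [0.046, -0.999, 0.001], [-0.003, -0.001, -1.0]]
contact_force: [1.0, 0.5, -0.6]
grip_width: 0.0242
```

Call:
arm_command([
  {"dx": 0, "dy": 0, "dz": -2, "twist": 0},
  {"dx": 0, "dy": 0, "dz": -2, "twist": 0},
  {"dx": 0, "dy": 0, "dz": -2, "twist": 0},
  {"dx": 0, "dy": 0, "dz": -2, "twist": 0},
  {"dx": 0, "dy": 0, "dz": -1.2, "twist": 0},
  {"dx": 0, "dy": 0, "dz": -0.5, "twist": 0},
  {"dx": 0, "dy": 0, "dz": 0, "twist": 0},
  {"dx": 0, "dy": 0, "dz": 0, "twist": 0},
])

```text
t: 48.95
position: [0.5177, -0.0709, -0.0007]
ee_rot: [[0.999, 0.05, 0.001], [0.05, -0.999, -0.0], [0.001, 0.0, -1.0]]
contact_force: [0.4, -0.3, -0.0]
grip_width: 0.0238
```

Call:
arm_command([
  {"dx": 0, "dy": 0, "dz": -0.3, "twist": 0},
  {"dx": 0, "dy": 0, "dz": -0.2, "twist": 0},
  {"dx": 0, "dy": 0, "dz": 0, "twist": 0},
])

```text
t: 49.32
position: [0.5173, -0.0708, -0.0061]
ee_rot: [[0.999, 0.05, 0.0], [0.05, -0.999, 0.0], [0.0, 0.0, -1.0]]
contact_force: [0.6, -0.5, 0.1]
grip_width: 0.0235
```

Release, lift and swing back over the cover, then look.

Call:
arm_command([
  {"dx": 0, "dy": 0, "dz": -0.05, "twist": 0},
  {"dx": 0, "dy": 0, "dz": 0, "twist": 0},
  {"dx": 0, "dy": 0, "dz": 0, "twist": 0},
  {"dx": 0, "dy": 0, "dz": 0, "twist": 0},
  {"dx": 0, "dy": 0, "dz": 0, "twist": 0},
  {"dx": 0, "dy": 0, "dz": 2, "twist": 0},
  {"dx": 0, "dy": 0, "dz": 3, "twist": 0},
  {"dx": 0, "dy": 0, "dz": 4, "twist": 0},
  {"dx": 0, "dy": 0, "dz": 4, "twist": 0},
  {"dx": 0, "dy": 0, "dz": 0, "twist": 0},
], claw=0.5)

```text
t: 50.58
position: [0.5197, -0.0714, 0.1263]
ee_rot: [[0.999, 0.05, 0.006], [0.05, -0.999, -0.002], [0.006, 0.002, -1.0]]
contact_force: [0.6, 0.3, -0.4]
grip_width: 0.0444
```

Call:
arm_command([
  {"dx": -0.2, "dy": 3.3, "dz": 0, "twist": 0},
  {"dx": -0.2, "dy": 3.3, "dz": 0, "twist": 0},
  {"dx": -0.2, "dy": 3.4, "dz": 0, "twist": 0},
  {"dx": -0.2, "dy": 3.4, "dz": 0, "twist": 0},
  {"dx": -0.2, "dy": 3.4, "dz": 0, "twist": 0},
  {"dx": -0.2, "dy": 3.4, "dz": 0, "twist": 0},
  {"dx": -0.2, "dy": 3.4, "dz": 0, "twist": 0},
  {"dx": -0.2, "dy": 3.4, "dz": 0, "twist": 0},
  {"dx": -0.1, "dy": 3.5, "dz": 0, "twist": 0},
  {"dx": 0, "dy": 0, "dz": 0, "twist": 0},
], claw=0)

```text
t: 51.82
position: [0.4993, 0.2359, 0.122]
ee_rot: [[0.999, 0.053, -0.002], [0.053, -0.999, -0.0], [-0.002, -0.0, -1.0]]
contact_force: [0.4, -0.4, -0.4]
grip_width: 0.0877
```

```bash
python3 - <<'E'
from h import *
s=grab('side','side15');c=grab('top','top15')
st=bot.state();p=st['position'];print(p,st['ee_rot'][:,1],st['grip_width'])
a=cv2.convertScaleAbs(cv2.resize(c['image'][200:300,265:395,::-1],(520,400),interpolation=cv2.INTER_CUBIC),alpha=1.6)
cv2.imwrite('pics/c20.png',a)
E
```

```text
[0.49927615 0.23379097 0.12220553] [ 5.07884992e-02 -9.98709031e-01  8.94731262e-04] 0.08775436751493337
```

View pics/c20.png

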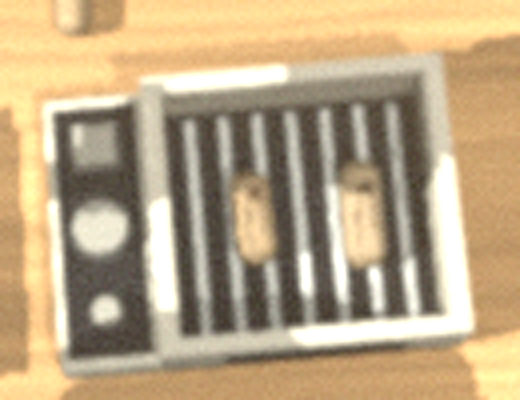

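View pics/top15.png

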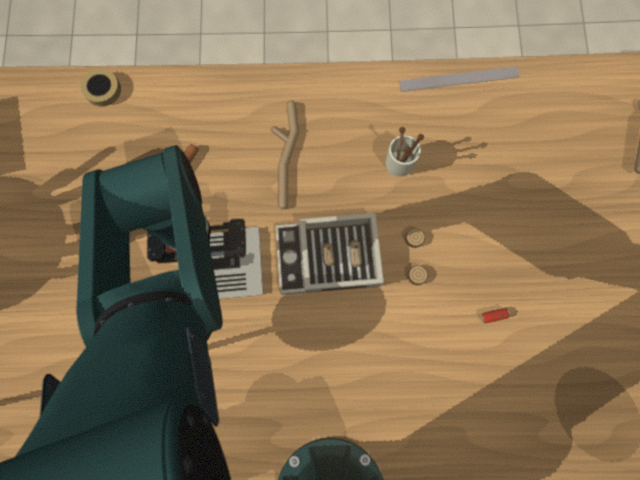

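View pics/side15.png

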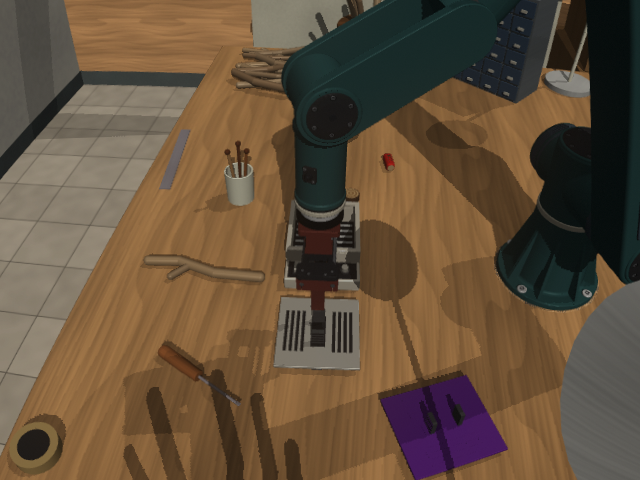

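Call:
arm_command([
  {"dx": 0.1, "dy": 0, "dz": -2, "twist": 0},
  {"dx": 0, "dy": 0, "dz": -3, "twist": 0},
  {"dx": 0, "dy": 0, "dz": -3, "twist": 0},
  {"dx": 0, "dy": 0, "dz": -2, "twist": 0},
  {"dx": 0, "dy": 0, "dz": -1, "twist": 0},
  {"dx": 0, "dy": 0, "dz": -0.7, "twist": 0},
  {"dx": 0, "dy": 0, "dz": 0, "twist": 0},
  {"dx": 0, "dy": 0, "dz": 0, "twist": 0},
])

```text
t: 52.92
position: [0.5017, 0.2344, 0.007]
ee_rot: [[0.999, 0.05, 0.001], [0.05, -0.999, 0.0], [0.001, -0.0, -1.0]]
contact_force: [0.1, 1.0, 0.7]
grip_width: 0.0875
```

Call:
arm_command([
  {"dx": 0, "dy": 0, "dz": 0, "twist": 0},
  {"dx": 0, "dy": 0, "dz": 0, "twist": 0},
  {"dx": 0, "dy": 0, "dz": 0, "twist": 0},
  {"dx": 0, "dy": 0, "dz": 0, "twist": 0},
  {"dx": 0, "dy": 0, "dz": 0, "twist": 0},
  {"dx": 0, "dy": 0, "dz": 0, "twist": 0},
  {"dx": 0, "dy": 0, "dz": 0, "twist": 0},
  {"dx": 0, "dy": 0, "dz": 0, "twist": 0},
], claw=1, squeeze=45)

```text
t: 53.92
position: [0.5013, 0.2343, 0.0068]
ee_rot: [[0.999, 0.05, 0.0], [0.05, -0.999, 0.0], [0.0, -0.0, -1.0]]
contact_force: [-0.9, 0.5, 7.0]
grip_width: 0.0428
```

Call:
arm_command([
  {"dx": 0, "dy": 0, "dz": 1, "twist": 0},
  {"dx": 0, "dy": 0, "dz": 2, "twist": 0},
  {"dx": 0, "dy": 0, "dz": 3, "twist": 0},
  {"dx": 0, "dy": 0, "dz": 3, "twist": 0},
  {"dx": 0, "dy": 0, "dz": 3, "twist": 0},
  {"dx": 0, "dy": 0, "dz": 0, "twist": 0},
])

```text
t: 54.68
position: [0.5028, 0.2348, 0.1284]
ee_rot: [[0.999, 0.05, 0.004], [0.05, -0.999, 0.002], [0.005, -0.001, -1.0]]
contact_force: [0.6, 0.9, -3.5]
grip_width: 0.0428
```

Call:
arm_command([
  {"dx": 0.2, "dy": -3, "dz": 0, "twist": 0},
  {"dx": 0.2, "dy": -3, "dz": 0, "twist": 0},
  {"dx": 0.2, "dy": -3, "dz": 0, "twist": 0},
  {"dx": 0.2, "dy": -3.2, "dz": 0, "twist": 0},
  {"dx": 0.2, "dy": -3, "dz": 0, "twist": 0},
  {"dx": 0.2, "dy": -3, "dz": 0, "twist": 0},
  {"dx": 0.2, "dy": -3, "dz": 0, "twist": 0},
  {"dx": 0.1, "dy": -3, "dz": 0, "twist": 0},
  {"dx": 0, "dy": -3, "dz": 0, "twist": 0},
  {"dx": 0, "dy": 0, "dz": 0, "twist": 0},
])

```text
t: 55.92
position: [0.5152, -0.0392, 0.1248]
ee_rot: [[0.999, 0.047, -0.002], [0.047, -0.999, 0.0], [-0.002, -0.0, -1.0]]
contact_force: [0.1, 0.9, -3.6]
grip_width: 0.0428
```

Call:
arm_command([
  {"dx": 0, "dy": 0, "dz": -2, "twist": 0},
  {"dx": 0, "dy": 0, "dz": -1.5, "twist": 0},
  {"dx": 0, "dy": 0, "dz": -1, "twist": 0},
  {"dx": 0, "dy": 0, "dz": 0, "twist": 0},
  {"dx": 0, "dy": 0, "dz": 0, "twist": 0},
  {"dx": 0, "dy": 0, "dz": 0, "twist": 0},
])

```text
t: 56.68
position: [0.5168, -0.0378, 0.0819]
ee_rot: [[0.999, 0.05, 0.001], [0.05, -0.999, -0.0], [0.001, 0.0, -1.0]]
contact_force: [0.5, -0.4, -3.5]
grip_width: 0.0426
```

Call:
arm_command([
  {"dx": 0, "dy": 0, "dz": -0.8, "twist": 0},
  {"dx": 0, "dy": 0, "dz": -0.4, "twist": 0},
  {"dx": 0, "dy": 0, "dz": -0.3, "twist": 0},
  {"dx": 0, "dy": 0, "dz": -0.2, "twist": 0},
  {"dx": 0, "dy": 0, "dz": 0, "twist": 0},
])

```text
t: 57.3
position: [0.5161, -0.0377, 0.0642]
ee_rot: [[0.999, 0.05, -0.0], [0.05, -0.999, 0.0], [-0.0, -0.0, -1.0]]
contact_force: [0.0, 0.4, -3.7]
grip_width: 0.0432
```

Call:
arm_command([
  {"dx": 0, "dy": 0, "dz": -0.3, "twist": 0},
  {"dx": 0, "dy": 0, "dz": -0.2, "twist": 0},
  {"dx": 0, "dy": 0, "dz": -0.2, "twist": 0},
  {"dx": 0, "dy": 0, "dz": 0, "twist": 0},
])

```text
t: 57.8
position: [0.516, -0.0377, 0.0571]
ee_rot: [[0.999, 0.05, -0.0], [0.05, -0.999, 0.0], [-0.0, -0.0, -1.0]]
contact_force: [1.0, 0.9, -2.7]
grip_width: 0.0427
```

Call:
arm_command([
  {"dx": 0, "dy": 0, "dz": -0.1, "twist": 0},
  {"dx": 0, "dy": 0, "dz": -0.1, "twist": 0},
  {"dx": 0, "dy": 0, "dz": 0, "twist": 0},
])

```text
t: 58.18
position: [0.5161, -0.0377, 0.0552]
ee_rot: [[0.999, 0.05, -0.0], [0.05, -0.999, 0.0], [-0.0, -0.0, -1.0]]
contact_force: [0.2, -0.2, -2.7]
grip_width: 0.0427
```

Call:
arm_command([
  {"dx": 0, "dy": 0, "dz": -0.1, "twist": 0},
  {"dx": 0, "dy": 0, "dz": 0, "twist": 0},
])

```text
t: 58.42
position: [0.5163, -0.0378, 0.0549]
ee_rot: [[0.999, 0.05, 0.0], [0.05, -0.999, 0.0], [0.0, -0.0, -1.0]]
contact_force: [-2.1, 0.3, 5.2]
grip_width: 0.0428
```

Seated at the predicted height. Release.

Call:
arm_command([
  {"dx": 0, "dy": 0, "dz": 0, "twist": 0},
  {"dx": 0, "dy": 0, "dz": 0, "twist": 0},
  {"dx": 0, "dy": 0, "dz": 0, "twist": 0},
  {"dx": 0, "dy": 0, "dz": 0, "twist": 0},
  {"dx": 0, "dy": 0, "dz": 0, "twist": 0},
  {"dx": 0, "dy": 0, "dz": 0, "twist": 0},
  {"dx": 0, "dy": 0, "dz": 0, "twist": 0},
], claw=0)

```text
t: 59.3
position: [0.5162, -0.0377, 0.0543]
ee_rot: [[0.999, 0.05, 0.0], [0.05, -0.999, 0.0], [0.0, -0.0, -1.0]]
contact_force: [0.9, -0.4, 0.5]
grip_width: 0.0877
```

Call:
arm_command([
  {"dx": 0, "dy": 0, "dz": 2, "twist": 0},
  {"dx": 0, "dy": 0, "dz": 3, "twist": 0},
  {"dx": 0, "dy": 0, "dz": 3, "twist": 0},
  {"dx": 0, "dy": -3, "dz": 0, "twist": 0},
  {"dx": 0, "dy": -5, "dz": 0, "twist": 0},
  {"dx": 0, "dy": -5, "dz": 0, "twist": 0},
  {"dx": 0, "dy": -5, "dz": 0, "twist": 0},
  {"dx": 0, "dy": -5, "dz": 0, "twist": 0},
  {"dx": 0, "dy": 0, "dz": 0, "twist": 0},
])

```text
t: 60.42
position: [0.5165, -0.2715, 0.1344]
ee_rot: [[0.999, 0.046, 0.001], [0.046, -0.999, -0.002], [0.001, 0.002, -1.0]]
contact_force: [-0.4, 0.7, 0.3]
grip_width: 0.0877
```

```bash
python3 - <<'E'
from h import *
s=grab('side','side16');c=grab('top','top16')
st=bot.state();p=st['position'];print(p,st['contact_force'])
a=cv2.convertScaleAbs(cv2.resize(c['image'][200:300,265:395,::-1],(780,600),interpolation=cv2.INTER_CUBIC),alpha=1.6)
b=cv2.convertScaleAbs(cv2.resize(s['image'][180:300,270:380,::-1],(550,600),interpolation=cv2.INTER_CUBIC),alpha=1.6)
cv2.imwrite('pics/c21.png',a);cv2.imwrite('pics/c22.png',b)
E
```

```text
[ 0.51570333 -0.26755273  0.13398404] [-0.09587851  0.63747143 -0.08934207]
```

View pics/c21.png

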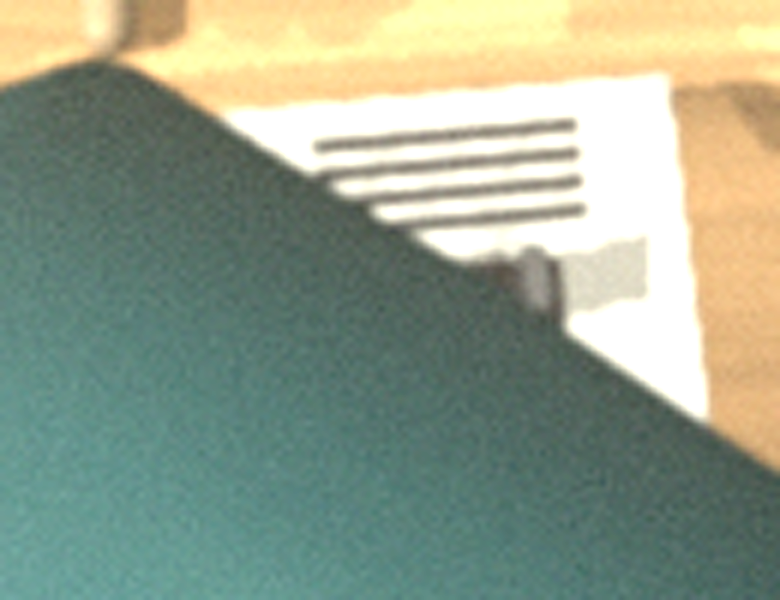

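View pics/c22.png

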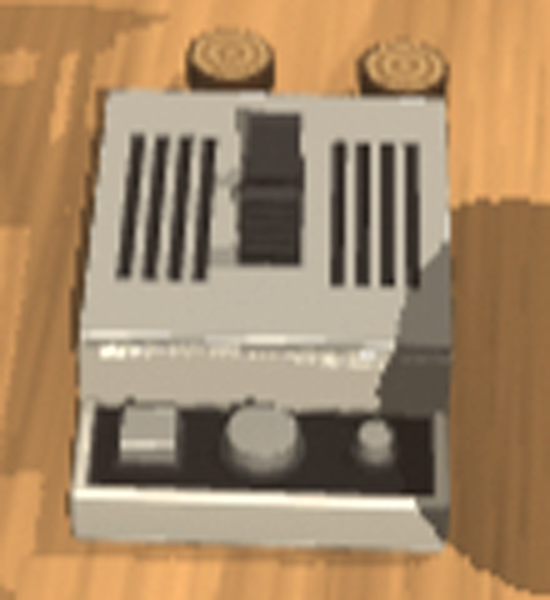

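```bash
python3 - <<'E'
from h import *
a=load('side0')['image'][180:300,270:380];b=load('side16')['image'][180:300,270:380]
d=cv2.absdiff(a,b).max(2); print((d[15:,:]>40).sum())
L=[cv2.convertScaleAbs(cv2.resize(x[15:70,15:80,::-1],(390,330),interpolation=cv2.INTER_NEAREST),alpha=2) for x in(a,b)]
cv2.imwrite('pics/c23.png',np.hstack(L))
E
```

```text
132
```

View pics/c23.png

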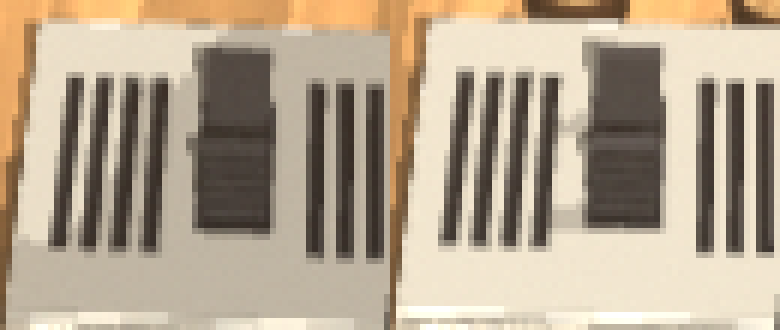

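Call:
arm_command([
  {"dx": -0.5, "dy": 3.4, "dz": 0, "twist": 0},
  {"dx": -0.5, "dy": 3.4, "dz": 0, "twist": 0},
  {"dx": -0.5, "dy": 3.4, "dz": 0, "twist": 0},
  {"dx": -0.5, "dy": 3.4, "dz": 0, "twist": 0},
  {"dx": -0.5, "dy": 3.4, "dz": 0, "twist": 0},
  {"dx": -0.6, "dy": 3.4, "dz": 0, "twist": 0},
  {"dx": -0.6, "dy": 3.4, "dz": 0, "twist": 0},
  {"dx": -0.6, "dy": 3.4, "dz": 0, "twist": 0},
  {"dx": -0.6, "dy": 3.5, "dz": 0, "twist": 0},
  {"dx": -0.6, "dy": 3.5, "dz": 0, "twist": 0},
], claw=1, squeeze=20)

```text
t: 61.78
position: [0.4595, 0.0768, 0.1343]
ee_rot: [[0.999, 0.052, -0.001], [0.052, -0.999, 0.001], [-0.001, -0.001, -1.0]]
contact_force: [0.7, -0.2, -0.1]
grip_width: 0.0003
```

Call:
arm_command([
  {"dx": 0, "dy": 0, "dz": -3, "twist": 0},
  {"dx": 0, "dy": 0, "dz": -3, "twist": 0},
  {"dx": 0, "dy": 0, "dz": -2, "twist": 0},
  {"dx": 0, "dy": 0, "dz": -0.8, "twist": 0},
  {"dx": 0, "dy": 0, "dz": 0, "twist": 0},
  {"dx": 0, "dy": 0, "dz": 0, "twist": 0},
])

```text
t: 62.52
position: [0.4616, 0.0745, 0.047]
ee_rot: [[0.999, 0.05, 0.001], [0.05, -0.999, 0.0], [0.001, -0.0, -1.0]]
contact_force: [0.3, 0.1, -0.1]
grip_width: 0.0004
```

```bash
python3 - <<'E'
from h import *
s=grab('side','side17')
st=bot.state();p=st['position'];print(p,st['contact_force'],st['grip_width'])
b=cv2.convertScaleAbs(cv2.resize(s['image'][180:300,270:390,::-1],(600,600),interpolation=cv2.INTER_CUBIC),alpha=1.6)
cv2.imwrite('pics/c24.png',b)
E
```

```text
[0.46177872 0.07443085 0.0470963 ] [-0.33567929  0.36428513  1.14404705] 0.00037553127074801615
```

View pics/c24.png

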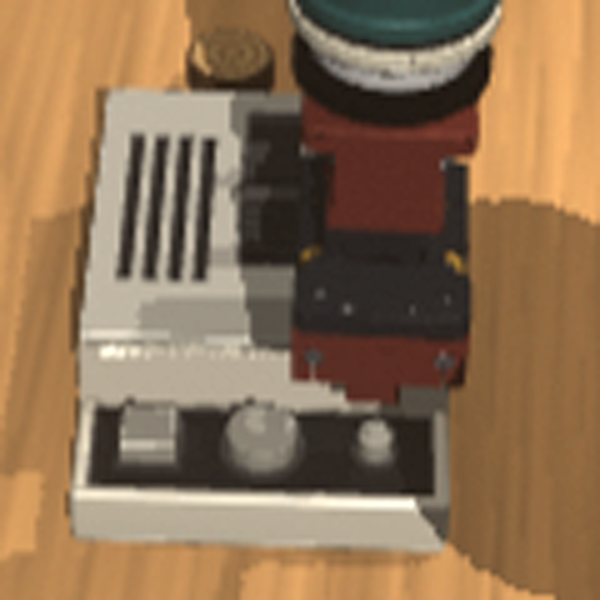

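Call:
arm_command([
  {"dx": 0, "dy": 0, "dz": -1, "twist": 0},
  {"dx": 0, "dy": 0, "dz": -0.8, "twist": 0},
  {"dx": 0, "dy": 0, "dz": -0.3, "twist": 0},
  {"dx": 0, "dy": 0, "dz": 0, "twist": 0},
])

```text
t: 63.08
position: [0.4606, 0.0742, 0.0249]
ee_rot: [[0.999, 0.05, -0.001], [0.05, -0.999, 0.0], [-0.001, -0.0, -1.0]]
contact_force: [-0.9, -0.6, 0.7]
grip_width: 0.0006
```

Call:
arm_command([
  {"dx": 0, "dy": 0, "dz": -0.2, "twist": 0},
  {"dx": 0, "dy": 0, "dz": -0.2, "twist": 0},
  {"dx": 0, "dy": 0, "dz": 0, "twist": 0},
  {"dx": 0, "dy": 0, "dz": 0, "twist": 0},
])

```text
t: 63.58
position: [0.4609, 0.0742, 0.0214]
ee_rot: [[0.999, 0.05, -0.0], [0.05, -0.999, 0.0], [-0.0, -0.0, -1.0]]
contact_force: [-2.6, -0.9, 3.8]
grip_width: 0.0006
```

Call:
arm_command([
  {"dx": 0, "dy": 0, "dz": -0.1, "twist": 0},
  {"dx": 0, "dy": 0, "dz": -0.1, "twist": 0},
  {"dx": 0, "dy": 0, "dz": 0, "twist": 0},
  {"dx": 0, "dy": 0, "dz": 0, "twist": 0},
])

```text
t: 64.08
position: [0.4609, 0.0742, 0.0193]
ee_rot: [[0.999, 0.05, -0.0], [0.05, -0.999, 0.0], [-0.0, -0.0, -1.0]]
contact_force: [-2.8, -1.4, 4.9]
grip_width: 0.0005
```

Call:
arm_command([
  {"dx": 0, "dy": 0, "dz": -0.05, "twist": 0},
  {"dx": 0, "dy": 0, "dz": 0, "twist": 0},
  {"dx": 0, "dy": 0, "dz": 0, "twist": 0},
])

```text
t: 64.45
position: [0.461, 0.0743, 0.019]
ee_rot: [[0.999, 0.05, -0.0], [0.05, -0.999, 0.0], [-0.0, -0.0, -1.0]]
contact_force: [-3.5, -1.7, 7.7]
grip_width: 0.0004
```

Call:
arm_command([
  {"dx": 0, "dy": 0, "dz": 1, "twist": 0},
  {"dx": 0, "dy": 0, "dz": 2, "twist": 0},
  {"dx": 2.4, "dy": 0.1, "dz": 0, "twist": 0},
  {"dx": 2.4, "dy": 0.1, "dz": 0, "twist": 0},
  {"dx": 2.4, "dy": 0.2, "dz": 0, "twist": 0},
  {"dx": 2.3, "dy": 0.1, "dz": 0, "twist": 0},
  {"dx": 0, "dy": 0, "dz": 0, "twist": 0},
  {"dx": 0, "dy": 0, "dz": 0, "twist": 0},
])

```text
t: 65.45
position: [0.5553, 0.0793, 0.0488]
ee_rot: [[0.999, 0.05, -0.001], [0.05, -0.999, 0.0], [-0.001, -0.0, -1.0]]
contact_force: [0.2, -0.4, -0.2]
grip_width: 0.0003
```

```bash
python3 - <<'E'
from h import *
s=grab('side','side18')
st=bot.state();p=st['position'];print(p,st['contact_force'],st['grip_width'])
b=cv2.convertScaleAbs(cv2.resize(s['image'][180:300,270:390,::-1],(600,600),interpolation=cv2.INTER_CUBIC),alpha=1.6)
cv2.imwrite('pics/c25.png',b)
E
```

```text
[0.55488294 0.07929519 0.04871333] [-0.79224658 -0.24266769 -0.25219063] 0.0005314553637995195
```

View pics/c25.png

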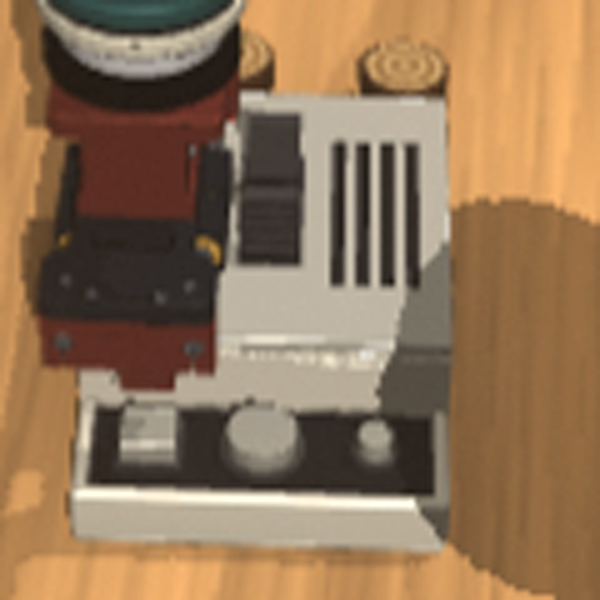

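Call:
arm_command([
  {"dx": 0, "dy": 0, "dz": -1, "twist": 0},
  {"dx": 0, "dy": 0, "dz": -1, "twist": 0},
  {"dx": 0, "dy": 0, "dz": -0.3, "twist": 0},
  {"dx": 0, "dy": 0, "dz": -0.2, "twist": 0},
  {"dx": 0, "dy": 0, "dz": -0.2, "twist": 0},
  {"dx": 0, "dy": 0, "dz": -0.1, "twist": 0},
  {"dx": 0, "dy": 0, "dz": 0, "twist": 0},
  {"dx": 0, "dy": 0, "dz": 0, "twist": 0},
])

```text
t: 66.5
position: [0.556, 0.0793, 0.0209]
ee_rot: [[0.999, 0.05, -0.0], [0.05, -0.999, 0.0], [-0.0, -0.0, -1.0]]
contact_force: [-3.8, 0.5, 3.6]
grip_width: 0.0005
```

Call:
arm_command([
  {"dx": 0, "dy": 0, "dz": -0.1, "twist": 0},
  {"dx": 0, "dy": 0, "dz": 0, "twist": 0},
  {"dx": 0, "dy": 0, "dz": 0, "twist": 0},
])

```text
t: 66.88
position: [0.5562, 0.0793, 0.0199]
ee_rot: [[0.999, 0.05, 0.0], [0.05, -0.999, 0.0], [0.0, -0.0, -1.0]]
contact_force: [-2.5, -0.8, 4.6]
grip_width: 0.0004
```

Call:
arm_command([
  {"dx": 0, "dy": 0, "dz": -0.05, "twist": 0},
  {"dx": 0, "dy": 0, "dz": 0, "twist": 0},
  {"dx": 0, "dy": 0, "dz": 0, "twist": 0},
])

```text
t: 67.25
position: [0.5562, 0.0793, 0.0193]
ee_rot: [[0.999, 0.05, 0.0], [0.05, -0.999, 0.0], [0.0, -0.0, -1.0]]
contact_force: [-3.4, 0.2, 4.8]
grip_width: 0.0004
```

Call:
arm_command([
  {"dx": 0, "dy": 0, "dz": 1, "twist": 0},
  {"dx": 0, "dy": 0, "dz": 2, "twist": 0},
  {"dx": -2.4, "dy": -0.1, "dz": 0, "twist": 0},
  {"dx": -2.4, "dy": -0.2, "dz": 0, "twist": 0},
  {"dx": 0, "dy": 0, "dz": 0, "twist": 0},
  {"dx": 0, "dy": 0, "dz": 0, "twist": 0},
])

```text
t: 68.0
position: [0.5103, 0.0763, 0.0499]
ee_rot: [[0.999, 0.05, 0.003], [0.05, -0.999, 0.0], [0.003, -0.0, -1.0]]
contact_force: [0.8, -0.5, -0.1]
grip_width: 0.0001
```

Call:
arm_command([
  {"dx": 0, "dy": 0, "dz": -1, "twist": 0},
  {"dx": 0, "dy": 0, "dz": -1, "twist": 0},
  {"dx": 0, "dy": 0, "dz": -0.3, "twist": 0},
  {"dx": 0, "dy": 0, "dz": -0.2, "twist": 0},
  {"dx": 0, "dy": 0, "dz": -0.2, "twist": 0},
  {"dx": 0, "dy": 0, "dz": -0.1, "twist": 0},
  {"dx": 0, "dy": 0, "dz": 0, "twist": 0},
  {"dx": 0, "dy": 0, "dz": 0, "twist": 0},
])

```text
t: 69.0
position: [0.5077, 0.0762, 0.0214]
ee_rot: [[0.999, 0.05, -0.001], [0.05, -0.999, 0.0], [-0.001, -0.0, -1.0]]
contact_force: [-2.4, -0.8, 4.3]
grip_width: 0.0003
```

Call:
arm_command([
  {"dx": 0, "dy": 0, "dz": -0.1, "twist": 0},
  {"dx": 0, "dy": 0, "dz": 0, "twist": 0},
  {"dx": 0, "dy": 0, "dz": 0, "twist": 0},
])

```text
t: 69.38
position: [0.508, 0.0763, 0.0203]
ee_rot: [[0.999, 0.05, -0.0], [0.05, -0.999, 0.0], [-0.0, -0.0, -1.0]]
contact_force: [-2.7, 0.4, 4.3]
grip_width: 0.0005
```

Call:
arm_command([
  {"dx": 0, "dy": 0, "dz": -0.1, "twist": 0},
  {"dx": 0, "dy": 0, "dz": 0, "twist": 0},
  {"dx": 0, "dy": 0, "dz": 0, "twist": 0},
])

```text
t: 69.75
position: [0.508, 0.0763, 0.0193]
ee_rot: [[0.999, 0.05, -0.0], [0.05, -0.999, 0.0], [-0.0, -0.0, -1.0]]
contact_force: [-3.4, -1.1, 4.7]
grip_width: 0.0003
```

Call:
arm_command([
  {"dx": 0, "dy": 0, "dz": 2, "twist": 0},
  {"dx": 0, "dy": 0, "dz": 4, "twist": 0},
  {"dx": 0, "dy": 0, "dz": 5, "twist": 0},
  {"dx": 0, "dy": 2, "dz": 2, "twist": 0},
  {"dx": 0, "dy": 4, "dz": 0, "twist": 0},
  {"dx": 0, "dy": 4, "dz": 0, "twist": 0},
  {"dx": 0, "dy": 4, "dz": 0, "twist": 0},
  {"dx": 0, "dy": 4, "dz": 0, "twist": 0},
  {"dx": 0, "dy": 2, "dz": 0, "twist": 0},
  {"dx": 0, "dy": 0, "dz": 0, "twist": 0},
])

```text
t: 71.0
position: [0.5087, 0.2771, 0.1492]
ee_rot: [[0.999, 0.052, 0.001], [0.052, -0.999, 0.0], [0.001, -0.0, -1.0]]
contact_force: [0.5, -0.8, 0.1]
grip_width: 0.0002
```

```bash
python3 - <<'E'
from h import *
s=grab('side','side19');c=grab('top','top19')
st=bot.state();print(st['t'],st['position'],np.abs(st['qvel']).max())
cv2.imwrite('pics/c26.png',cv2.convertScaleAbs(cv2.resize(c['image'][190:330,265:525,::-1],(780,420),interpolation=cv2.INTER_CUBIC),alpha=1.6))
cv2.imwrite('pics/c27.png',cv2.convertScaleAbs(cv2.resize(c['image'][200:300,265:395,::-1],(780,600),interpolation=cv2.INTER_CUBIC),alpha=1.4))
E
```

```text
71.1 [0.50826841 0.27531674 0.14912963] 0.014098756746938222
```

View pics/c26.png

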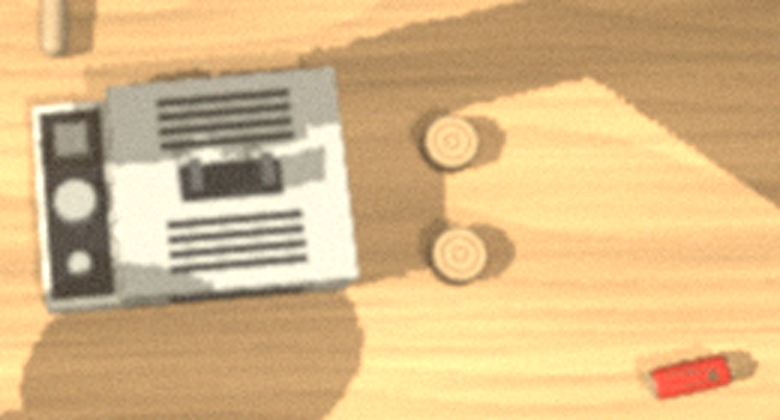

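View pics/c27.png

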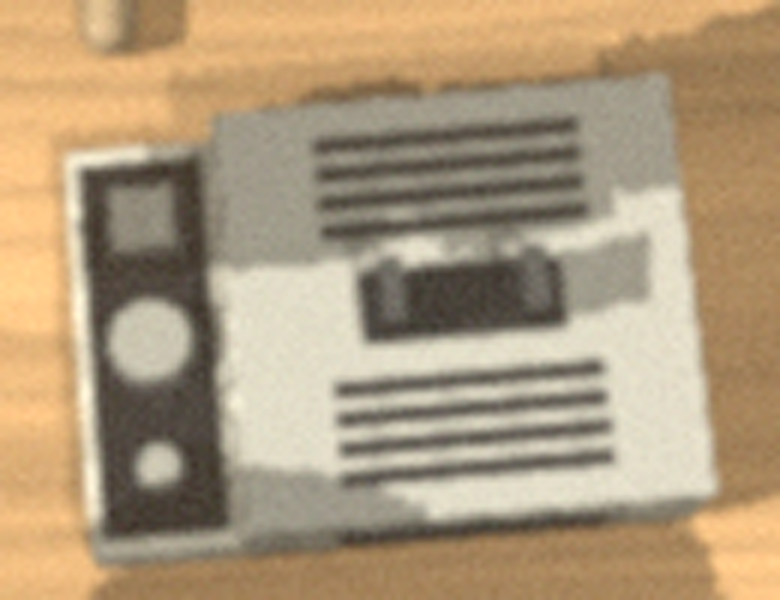

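View pics/side19.png

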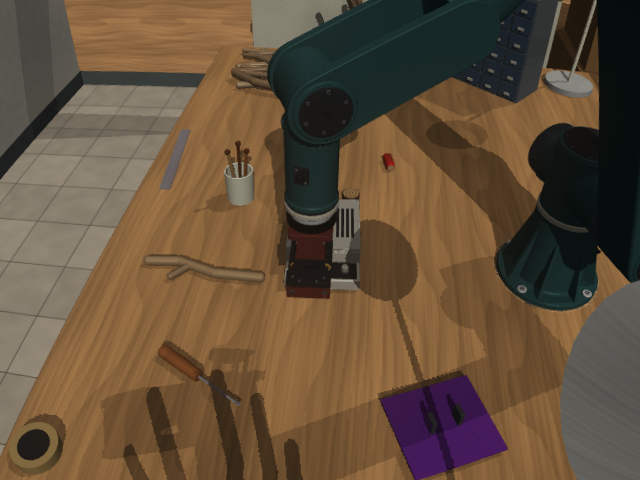

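```bash
python3 -c "
from bench import close_job
print(close_job())"
```

```text
the job is handed in; nothing more can be done
None
```

The job is done and handed in at t ≈ 71 s, in the order you asked:

- **Cover off:** I squeezed both tabs, lifted the cover off and laid it flat on the bench.
- **Slices:** Both log slices lie flat on the bench to the robot's right of the box.
- **Stubs:** Only two stubs were in the scene. Both lie on the box floor, side by side and not stacked.
- **Cover back:** It came down to the height I had worked out for fully home. In the pictures its plate and tabs are within about a pixel (1–2 mm) of where they started, and the tabs are as far apart as at the start, so I read them as sprung out.
- **Keys:** I pressed small round, square, then large round. Each moved about 5.5–6 mm, at about 5 N on the square and large keys and 7.7 N on the small one.

In the last pictures the red look-alike, the purple cover, the pot, the branch and the screwdriver looked unmoved.

Three checks disagreed or were incomplete:

- **Tool height:** The fingertips sat about 32 mm higher than the reported tool position implied. My first grip closed above the tabs and missed them. I found the offset with a light touch of about 9 N on the cover and worked with it from there.
- **Sideways position:** The top view briefly suggested the gripper was also about 5 mm off sideways. The side view and the forces during gripping did not bear that out.
- **Tabs and keys:** I could only judge tab and key travel from pictures, forces and tool height, because those joints have no direct reading.

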